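# Set out a slide staining station

## Robot

A 7-joint arm with a two-finger parallel gripper is mounted at the origin on the work surface. World frame = base frame: x ahead of the robot, y to its left, z up, the work surface at z = 0. Lengths are in mm, angles in rad, forces in N, time in s.
With the tool pointing down it reaches from about 350 to 900 mm from the base axis. Payload 19.9 kg.
Tool frame: the origin (TCP) lies at the very end of the fingers, on their centre line; the grasp point (between the pads) lies 19 mm behind it; y points along the fingers, z is the direction in which the jaws open and shut, and the axes are right-handed (so a half turn about y gives the same grasp; the last joint's range is limited). The gripper opens to 85 mm and grips with 20 to 120 N. Pads are 22 mm wide; open, the fingers measure 114 mm over their backs; the gripper's body (76 mm by 85 mm) begins 54 mm behind the grasp point. The pads swing forward as they close: fully open they stand 13 mm farther back than shut.
Start: joints at [1.091, 0.417, -0.01, 1.614, 0.005, 1.111, -0.053], TCP at [264.958, -566.035, 198.46] pointing down, gripper open.
Joint ranges: [-2.81, 2.81], [-0.39, 2.02], [-1.27, 1.25], [0.06, 2.57], [-1.19, 4.33], [0.19, 2], [-2.82, 2.82]. Speed limits (rad/s): [1.89, 1.89, 2.39, 2.39, 3.01, 3.01, 3.01].

## Interface

Orientations are given as a unit quaternion [w, x, y, z].
In Python, from bench import r, camera, order gives the robot as it stands.
- The arm moves only by the tool apply_moves, never from a script. Its argument "steps" is a list of rows, each an object with "delta_pos": the shift along the tool's x, y, z in m, a list of three; "dr": the turn, a rotation vector about the tool's x, y, z in degrees, a list of three. A call has 1 to 8 rows; each row shifts and turns the commanded pose from where the row before left it, along the tool's axes as they then stand; what a row does not reach is not made up. A row lasts 1/10 s, in which the tool goes at most 50 mm and 8.59 degrees, less where a joint would pass 70% of its speed; a pose out of reach is approached as far as the arm can. A call with a gripper value outside its range is refused whole. "jaw" is the opening, from 0 (shut) to 1 (fully open), set as the call begins (left out, the last holds). The fingers move at their own pace and stop on an object; the grip force is fixed at half the most. Time passes only in rows, so rows that do not move let the fingers close. It gives the time, the measured TCP pose, the force and the opening at its end, in the units of the state.
- r.sense(): the state, without advancing time (a new reading comes with each control period).
- camera(name): name is "side" or "top" or "wrist"; returns a dict with "frame" (384x512x3 uint8, red, green, blue), "range_z" (384x512 float32, mm along the optical axis (not along the pixel's ray), 0 where there is no reading), "intrinsics" (3x3 intrinsics, pixels), "R" (3x3) and "t" (3): a world point X has camera coordinates R X + t. Camera axes: x right, y down, z forward; pixel columns grow to the right and rows downward; lengths in mm; the calibration is good to about 2 mm. The wrist camera is an equidistant fisheye: a pixel r from the principal point sees the ray r / f radians off the axis. A picture is of the moment at which its call begins.
- order.finish_job(): hands the job in, once; it reports no verdict.
The state is a dict: "t": time; "joint_positions": joint angles; "dq": joint speeds; "effort": joint torques, N m; "eef_pos": TCP position; "orientation": TCP orientation; "contact_force": force on the tool from outside, world axes, zero at the start; "wrist_torque": the same for the moment, N m; "grip_width": opening from 0.0 (shut) to 1.0 (fully open).
Only numpy, scipy, OpenCV 4.12 (cv2) and the standard library are available. Lean on these libraries where they do the work, as an engineer would, in place of code of your own. Each camera call takes 0.05 s, during which the arm holds its last target.

## Task

Set out the staining station: lay the blue slide box flat on the middle of the slide warmer, its long side along the warmer's long side, and the orange slide box squarely on top of it the same way; put the culture dish on the middle of the light box, the amber bottle on the middle of the pad between the warmer and the light box, and the purple-lidded jar on the middle of the pad behind the light box. Everything stands upright and is let go; carry the culture dish level, and do not move the glass flask.

Things in the scene. Friction and masses are not known exactly. Their poses are not given: they have to be found in the camera images.
- blue_box_mid (a point): Closed blue plastic slide box, a plain flat-topped block 54 (x) x 80 (y) x 32 mm high, loose on the bench. Point: its centre, 16 mm above its underside. Its y axis runs along its long side, z up. About 0.14 kg.
- orange_box_mid (a point): Closed orange plastic slide box of the same make: 54 (x) x 80 (y) x 32 mm high, loose. Point: its centre, 16 mm above its underside; y along its long side, z up. About 0.14 kg.
- dish_mid (a point): Round clear lidded culture dish with pink medium set solid in it, 56 mm in diameter, 18 mm high, loose, lid fastened. Point: its centre, 9 mm above its underside; z up. About 0.04 kg.
- bottle_mid (a point): Small amber reagent bottle, closed, with a plain white paper band and a black cap, loose: body 40 mm in diameter, straight up to 56 mm, then a shoulder to the 29 mm cap; 85 mm high in all. Point: on its axis 42.5 mm above its underside; z up. About 0.13 kg.
- jar_mid (a point): White plastic stain jar with a purple screw lid, loose: 46 mm in diameter (lid 47 mm, the top 14 mm), 50 mm high. Point: its centre, 25 mm above its underside; z up. About 0.10 kg.
- flask_mid (a point): Conical glass flask, clear with some teal content, 85 mm high, 60 mm across the foot and 24 to 30 mm at the neck; it stands among the loose things and is to be left alone. Point: on its axis, 42.5 mm above its underside.
- warmer_top (a point): Slide warmer, fixed: a slate-blue block 100 (x) x 150 (y) mm, 36 mm high in all, with a flat grey metal plate 84 x 130 mm on top; not hot. Point: the centre of the plate's upper face, 36 mm above the bench; y along its long side, z points up out of it. It stands in the left or the right half of the working area, the light box in the other.
- lightbox_top (a point): Light box, fixed: a flat white box 96 (x) x 120 (y) mm, 22 mm high in all, with a bright white panel 84 x 104 mm on top. Point: the centre of the panel's upper face, 22 mm above the bench; x points towards its back (away from the robot), y along its long side, z points up out of it.
- yellow_pad_top (a point): Round yellow rubber pad, 56 mm in diameter, 4 mm thick, fixed flat on the bench between the slide warmer and the light box. Point: the centre of its upper face, 4 mm above the bench.
- green_pad_top (a point): Round green rubber pad, 56 mm in diameter, 4 mm thick, fixed flat on the bench right behind the light box (on the side away from the robot). Point: the centre of its upper face, 4 mm above the bench.
There are look-alikes about, which are no part of the job. Of the things that look like the part that bears yellow_pad_top, take the one that is farthest to the robot's right at the start. What is shaped like the part that bears dish_mid but turquoise is not meant.

How it is judged:
By the outcome, as a careful person would: the job done as asked, in the order asked, and still so for the second after the job is handed in, with the robot touching nothing.
It also fails if it takes over 128 s, if anything falls off the work surface, if the arm or the gripper's body presses on something with over 40 N, if the wrist force passes 120 N, or if a joint passes its speed limit or range.

## Working session

There is one attempt and no reset: what is moved stays moved. The work goes in short steps, Python scripts to look and compute and a tool call to move; the robot and the scene stay as the last step left them, time stands still between calls to the robot, and variables do not carry over. Pictures are saved under pics/ and viewed, and the job is handed in when it is done.

Besides the shell and the picture viewer there is one more tool, called after "Call:" as name(argument=value, ...), one argument or row to a line, values as JSON. apply_moves: Moves the arm, as the interface text tells. Its arguments: {"type":"object","properties":{"steps":{"type":"array"},"jaw":{"type":"number"}},"required":["steps"]}

```bash
ls; mkdir -p pics; python3 - <<'E'
from bench import r,camera,order
import cv2,numpy as np
print(r.sense())
for n in ['side','top','wrist']:
    c=camera(n); cv2.imwrite(f'pics/{n}0.png',cv2.cvtColor(c['frame'],cv2.COLOR_RGB2BGR)); np.savez(f'{n}0.npz',**c)
    print(n,c['intrinsics'],c['R'],c['t'])
E
```

```text
pics
{'t': 0.0, 'joint_positions': array([ 1.091535  ,  0.41796156, -0.01029357,  1.61417846,  0.00471408,
        1.1106934 , -0.05300363]), 'dq': array([ 0.00045709, -0.00028235,  0.00059207, -0.00039907, -0.00020981,
        0.00057742, -0.00182839]), 'effort': array([ 3.29308998e-03, -8.64423537e+01,  6.80562314e-01, -4.34889221e+01,
        1.91547774e-02,  7.38966046e-03, -4.22931782e-05]), 'eef_pos': array([ 264.75979716, -565.7233438 ,  197.8662863 ]), 'orientation': array([ 0.15340964, -0.15367014,  0.69064599, -0.68982541]), 'contact_force': array([ 0.23981411,  0.68188496, -0.70097781]), 'wrist_torque': array([ 0.00442094, -0.03627192,  0.0265856 ]), 'grip_width': 0.9988701102186107}
side [[464.86591669   0.         255.63775859]
 [  0.         464.86591669 195.63060697]
 [  0.           0.           1.        ]] [[-0.95694321 -0.28967145  0.01871244]
 [-0.18868245  0.57174293 -0.79844158]
 [ 0.22058702 -0.76759395 -0.60178143]] [ 485.61990254  168.7521308  1281.3503258 ]
top [[426.8288595    0.         253.13872632]
 [  0.         426.8288595  187.32748836]
 [  0.           0.           1.        ]] [[ 0.00352782 -0.99997092  0.0067618 ]
 [-0.99574013 -0.00413575 -0.09211132]
 [ 0.09213661 -0.00640804 -0.99572576]] [ -36.97931481  541.34307307 1198.41000417]
wrist [[297.31863964   0.         253.46101739]
 [  0.         297.31863964 192.94183001]
 [  0.           0.           1.        ]] [[ 0.42362407 -0.90583497 -0.00237834]
 [-0.85736426 -0.40180081  0.32168717]
 [-0.29235111 -0.13423533 -0.94684302]] [-625.04252734  -42.63177324  380.92307846]
```

View pics/top0.png

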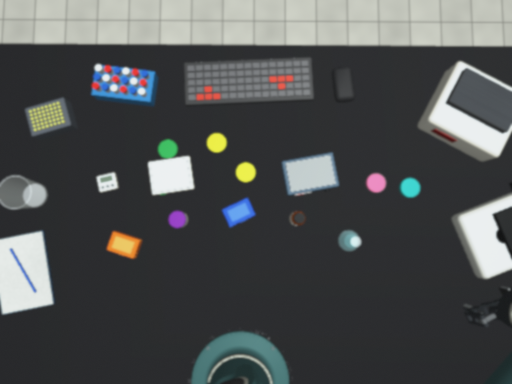

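View pics/side0.png

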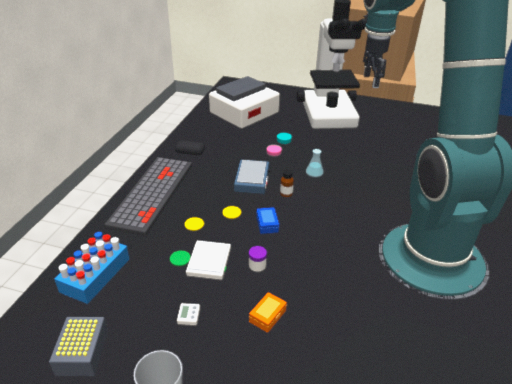

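View pics/wrist0.png

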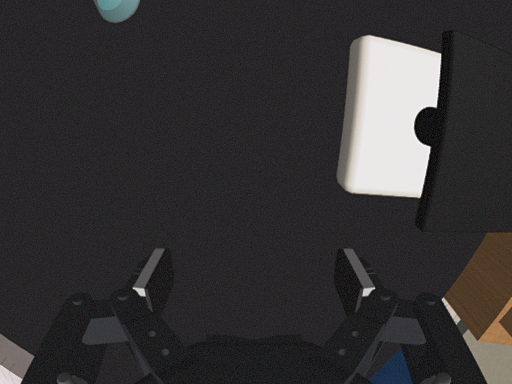

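Top view (up = +x, left = +y). Candidates:
- **Yellow pads:** (246,172) is the farthest right and lies between the warmer and light box, so I take it. (217,142) is a decoy.
- **Dishes:** pink at (376,183) is the target; turquoise at (410,188) is not meant.
- **Orange box** at (124,245), **blue box** at (239,212). The blue vial rack at (124,83) is not meant.
- **Jar** (178,219), **bottle** (297,218), **flask** (349,241), **green pad** (168,148), **light box** (171,175), **warmer** (310,174).

Next I measure positions.

```bash
cat > h.py <<'E'
import numpy as np,cv2
def world(c,fish=False):
    K,R,t=np.array(c['intrinsics']),np.array(c['R']),np.array(c['t'])
    h,w=c['range_z'].shape
    u,v=np.meshgrid(np.arange(w),np.arange(h))
    a=(u-K[0,2])/K[0,0]; b=(v-K[1,2])/K[1,1]
    if fish:
        th=np.hypot(a,b); s=np.where(th>1e-9,np.tan(np.minimum(th,1.5))/np.maximum(th,1e-9),1); a=a*s;b=b*s
    d=np.stack([a,b,np.ones_like(a)],-1)
    z=np.array(c['range_z'])
    P=(d*z[...,None]-t)@R
    return P, d@R, -R.T@t
def onplane(d,C,h):  # ray dirs (n,3) -> xy at z=h
    s=(h-C[2])/d[...,2]; return C[:2]+d[...,:2]*s[...,None]
def load(f): 
    return dict(np.load(f))
def proj(c,X,fish=False):
    p=np.asarray(X)@np.array(c['R']).T+c['t'];K=c['intrinsics']
    a=p[...,0]/p[...,2];b=p[...,1]/p[...,2]
    if fish:
        r=np.hypot(a,b);s=np.arctan(r)/np.maximum(r,1e-9);a=a*s;b=b*s
    return np.stack([a*K[0,0]+K[0,2],b*K[1,1]+K[1,2]],-1)
E
python3 - <<'E'
from h import *
c=load('top0.npz');P,d,C=world(c);print(C)
f=c['frame'];hsv=cv2.cvtColor(f,cv2.COLOR_RGB2HSV).astype(int)
items={'blue':(239,212,32),'orange':(124,245,32),'dish':(376,183,18),'bottle':(297,218,85),'jar':(178,219,50),'flask':(349,241,85),'warmer':(310,174,36),'light':(171,175,22),'yellow':(246,172,4),'yel2':(217,142,4),'green':(168,148,4),'turq':(410,188,18)}
V=hsv[...,2]
for n,(u,v,h) in items.items():
    m=np.zeros(V.shape,bool);w=32
    bg=V>60
    # connected comp containing seed
    k,lab=cv2.connectedComponents(bg.astype(np.uint8),connectivity=4)
    l=lab[v-1:v+2,u-1:u+2].max(); m=lab==l
    pts=P[m];z=pts[:,2]
    xy=onplane(d[m],C,h).astype(np.float32)
    rc=cv2.minAreaRect(xy)
    print(n,m.sum(),'zmed %.0f max %.0f'%(np.median(z),z.max()),'cent',xy.mean(0).round(1),'rect',np.round(rc[0],1),np.round(rc[1],1),round(rc[2],1))
E
```

```text
[ 428.75004166  -27.05992026 1243.40158158]
blue 724 zmed 31 max 1243 cent [470.8   6.9] rect [470.8   7.2] [65.9 89.8] 26.7
orange 781 zmed 31 max 1243 cent [378.  328.4] rect [377.9 328.4] [95.  64.8] 72.0
dish 400 zmed 17 max 1243 cent [ 557.8 -389.5] rect [ 557.7 -390.2] [61.1 64.1] 0.2
bottle 217 zmed 61 max 91 cent [ 452.5 -153.3] rect [ 451.7 -153.7] [40.5 43.5] 0.2
jar 348 zmed 48 max 1243 cent [449.9 175.7] rect [449.8 175.7] [55.6 58.4] 1.0
flask 454 zmed 26 max 1243 cent [ 393.9 -294. ] rect [ 393.6 -293.1] [64.2 59.6] 44.8
warmer 2053 zmed 34 max 1243 cent [ 580.5 -196.2] rect [ 579.1 -197. ] [111.6 156.3] 10.7
light 2025 zmed 19 max 1243 cent [590.3 204.9] rect [603.5 207.2] [164.3 131. ] 9.0
yellow 412 zmed 3 max 11 cent [589.  -11.8] rect [588.4 -11.1] [64.9 64.4] 0.2
yel2 403 zmed 3 max 1243 cent [676.   74.1] rect [675.5  74.7] [62.7 64.8] 0.3
green 2025 zmed 19 max 1243 cent [592.7 208.3] rect [606.  210.7] [166.7 132.9] 9.0
turq 418 zmed 17 max 1243 cent [ 544.5 -487.6] rect [ 544.3 -487.6] [64.5 64.7] 44.3
```

```bash
python3 - <<'E'
from h import *
c=load('top0.npz');f=cv2.cvtColor(c['frame'],cv2.COLOR_RGB2BGR)
cv2.imwrite('pics/crop_top.png',cv2.resize(f[120:270,100:430],None,fx=2.4,fy=2.4,interpolation=cv2.INTER_CUBIC))
E
```

```text
(no output)
```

View pics/crop_top.png

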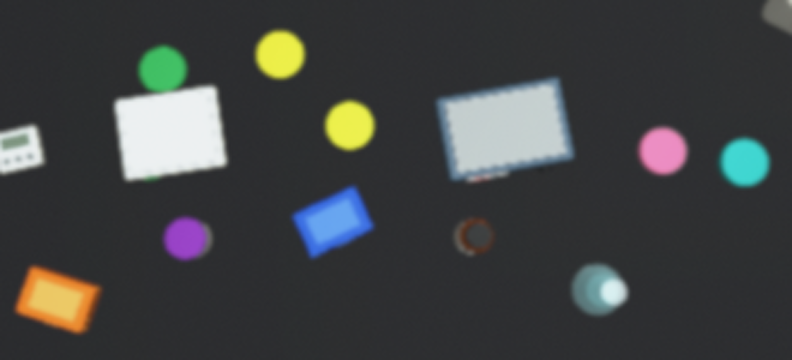

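```bash
cat >> h.py <<'E'
from scipy.spatial.transform import Rotation as Ro
def toolR(s):
    w,x,y,z=s['orientation']; return Ro.from_quat([x,y,z,w]).as_matrix()
def plan(x,y,z,a=None,s=None):
    "a: jaw-axis heading deg in world (mod 180). Prints shift in present tool axes (m), then tilt+yaw turn (deg)"
    if s is None:
        from bench import r; s=r.sense()
    R=toolR(s);D=np.array([x,y,z])-s['eef_pos'];dm=R.T@D/1000
    cur=np.degrees(np.arctan2(R[1,2],R[0,2]))
    out=[cur]
    if a is None:a=cur
    a=cur+((a-cur+90)%180-90)
    ar=np.radians(a);Z=np.array([np.cos(ar),np.sin(ar),0]);Y=np.array([0,0,-1.]);X=np.cross(Y,Z)
    T=np.stack([X,Y,Z],1)
    rv=np.degrees(Ro.from_matrix(R.T@T).as_rotvec())
    print('t %.2f'%s['t'],'pos',s['eef_pos'].round(1),'jaw %.1f'%cur,'q',s['joint_positions'].round(2),'F',s['contact_force'].round(1),'g',round(s['grip_width'],3))
    print('shift(m)',dm.round(4),'len mm',np.linalg.norm(D).round(1),'turn',rv.round(2),'| shift in final axes',(T.T@D/1000).round(4))
E
python3 - <<'E'
from h import *
c=load('wrist0.npz');print(-c['R'].T@c['t'], c['R'][2])
plan(470,0,300,26.7)
plan(470,0,300,120)
c=load('top0.npz');P,d,C=world(c);hsv=cv2.cvtColor(c['frame'],cv2.COLOR_RGB2HSV).astype(int)
H,S,V=hsv[...,0],hsv[...,1],hsv[...,2]
roi=np.zeros(V.shape,bool);roi[135:200,140:200]=1
for n,m,h in (('green',roi&(S>90)&(H>40)&(H<80)&(V>60),4),('light',roi&(S<60)&(V>130),22)):
    n_,lab,st,_=cv2.connectedComponentsWithStats(m.astype(np.uint8));m=lab==1+st[1:,4].argmax()
    xy=onplane(d[m],C,h).astype(np.float32);print(n,m.sum(),xy.mean(0),cv2.minAreaRect(xy))
E
```

```text
[ 339.59538698 -532.18152515  372.90188817] [-0.29235111 -0.13423533 -0.94684302]
t 0.15 pos [ 264.8 -565.8  198. ] jaw -64.9 q [ 1.09  0.42 -0.01  1.61  0.    1.11 -0.05] F [-1.   0.9  0.5] g 1.0
shift(m) [-0.4257 -0.1016 -0.4256] len mm 610.4 turn [4.000e-02 8.838e+01 5.000e-02] | shift in final axes [ 0.4133 -0.102  -0.4375]
t 0.15 pos [ 264.8 -565.8  198. ] jaw -64.9 q [ 1.09  0.42 -0.01  1.61  0.    1.11 -0.05] F [-1.   0.9  0.5] g 1.0
shift(m) [-0.4257 -0.1016 -0.4256] len mm 610.4 turn [ 0.06 -4.92  0.  ] | shift in final axes [-0.4606 -0.102  -0.3874]
green 345 [657.8748  217.56406] ((659.9412231445312, 216.934326171875), (56.5435905456543, 61.80158615112305), 0.28371673822402954)
light 1479 [576.61523 202.74895] ((576.9910278320312, 202.67318725585938), (100.5462417602539, 123.74795532226562), 9.004206657409668)
```

```bash
python3 - <<'E'
from h import *
plan(520,-90,300,11)
E
```

```text
t 0.15 pos [ 264.8 -565.8  198. ] jaw -64.9 q [ 1.09  0.42 -0.01  1.61  0.    1.11 -0.05] F [-1.   0.9  0.5] g 1.0
shift(m) [-0.4328 -0.1017 -0.3228] len mm 549.5 turn [ 5.000e-02 -7.592e+01 -3.000e-02] | shift in final axes [-0.4184 -0.102   0.3413]
```

Call:
apply_moves(
  steps=[
    {"delta_pos": [-0.036,-0.0085,-0.027],"dr": [0,0,0]},
    {"delta_pos": [-0.036,-0.0085,-0.027],"dr": [0,0,0]},
    {"delta_pos": [-0.036,-0.0085,-0.027],"dr": [0,0,0]},
    {"delta_pos": [-0.036,-0.0085,-0.027],"dr": [0,0,0]},
    {"delta_pos": [-0.036,-0.0085,-0.027],"dr": [0,0,0]},
    {"delta_pos": [-0.036,-0.0085,-0.027],"dr": [0,0,0]},
    {"delta_pos": [-0.036,-0.0085,-0.027],"dr": [0,0,0]},
    {"delta_pos": [-0.036,-0.0085,-0.027],"dr": [0,0,0]},
  ],
)

```text
t: 0.95
eef_pos: [434.7, -246.5, 266.9]
orientation: [-0.153, 0.154, -0.69, 0.69]
contact_force: [1.0, -0.3, -0.2]
grip_width: 0.999
```

Call:
apply_moves(
  steps=[
    {"delta_pos": [-0.036,-0.0085,-0.027],"dr": [0,0,0]},
    {"delta_pos": [-0.036,-0.0085,-0.027],"dr": [0,0,0]},
    {"delta_pos": [-0.036,-0.0085,-0.027],"dr": [0,0,0]},
    {"delta_pos": [-0.036,-0.0085,-0.027],"dr": [0,0,0]},
    {"delta_pos": [0,0,0],"dr": [0,-8.5,0]},
    {"delta_pos": [0,0,0],"dr": [0,-8.5,0]},
    {"delta_pos": [0,0,0],"dr": [0,-8.5,0]},
    {"delta_pos": [0,0,0],"dr": [0,-8.5,0]},
  ],
)

```text
t: 1.75
eef_pos: [518.7, -89.4, 300.3]
orientation: [0.35, -0.351, 0.614, -0.614]
contact_force: [-0.1, 0.6, -0.1]
grip_width: 1.001
```

Call:
apply_moves(
  steps=[
    {"delta_pos": [0,0,0],"dr": [0,-8.5,0]},
    {"delta_pos": [0,0,0],"dr": [0,-8.5,0]},
    {"delta_pos": [0,0,0],"dr": [0,-8.5,0]},
    {"delta_pos": [0,0,0],"dr": [0,-8.5,0]},
    {"delta_pos": [0,0,0],"dr": [0,-8,0]},
    {"delta_pos": [0,0,0],"dr": [0,0,0]},
  ],
)

```text
t: 2.35
eef_pos: [518.8, -89.5, 300.3]
orientation: [-0.547, 0.547, -0.449, 0.449]
contact_force: [-0.7, 0.5, 0.5]
grip_width: 1.001
```

```bash
python3 - <<'E'
from h import *
from bench import camera
plan(471,7,300,26.7)
c=camera('wrist');np.savez('wrist1.npz',**c);cv2.imwrite('pics/wrist1.png',cv2.cvtColor(c['frame'],cv2.COLOR_RGB2BGR))
for n,p in dict(blue=(471,7,32),warm=(579,-197,36),pad=(588,-11,4),bottle=(452,-153,85)).items(): print(n,proj(c,np.array(p,float),True).round())
E
```

```text
t 2.35 pos [518.8 -89.5 300.3] jaw 11.2 q [ 0.54  0.18 -0.49  1.71  0.09  1.27  0.23] F [-0.7  0.5  0.5] g 1.001
shift(m) [-0.104   0.0003 -0.028 ] len mm 107.7 turn [  0.02 -15.47  -0.02] | shift in final axes [-0.1077  0.0003  0.0007]
blue [235.  81.]
warm [278. 222.]
pad [307. 108.]
bottle [199. 192.]
```

View pics/wrist1.png

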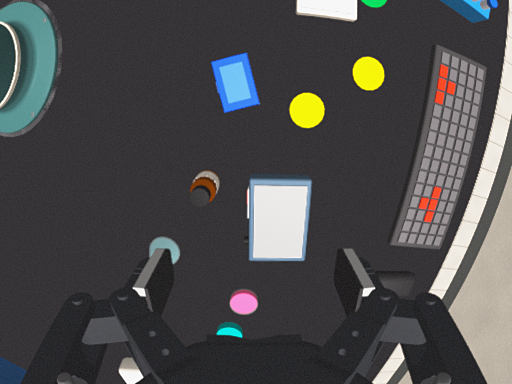

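The wrist view shows the blue box at (235,82), the right-hand yellow pad at (307,110), the warmer at (280,220), the bottle at (203,190) and the pink dish at (244,301). Projected positions match. I'll refine from this view.

```bash
cat >> h.py <<'E'
def measure(c,seed,h,box,fish,cond,dz=9,topface=True):
    P,d,C=world(c,fish);hsv=cv2.cvtColor(c['frame'],cv2.COLOR_RGB2HSV).astype(int)
    m=np.zeros(hsv.shape[:2],bool);u,v=seed
    m[max(0,v-box):v+box,max(0,u-box):u+box]=1
    m&=cond(hsv[...,0],hsv[...,1],hsv[...,2])
    if topface:m&=abs(P[...,2]-h)<dz
    n,lab,st,_=cv2.connectedComponentsWithStats(m.astype(np.uint8))
    m=lab==1+st[1:,4].argmax()
    xy=onplane(d[m],C,h).astype(np.float32)
    rc=cv2.minAreaRect(xy);(cx,cy),rr=cv2.minEnclosingCircle(xy)
    print(m.sum(),'zmed %.1f'%np.median(P[m][:,2]),'mean',xy.mean(0).round(1),'rect',np.round(rc[0],1),np.round(rc[1],1),round(rc[2],1),'circ',round(cx,1),round(cy,1),round(rr,1))
    return m
E
python3 - <<'E'
from h import *
c=load('wrist1.npz')
B=lambda H,S,V:(H>95)&(H<125)&(S>120)&(V>60)
measure(c,(235,82),32,45,True,B,6)
measure(c,(307,110),4,30,True,lambda H,S,V:(H>20)&(H<40)&(S>120),6)
measure(c,(280,220),36,60,True,lambda H,S,V:(V>80),7)
measure(c,(280,220),36,60,True,lambda H,S,V:(V>180)&(S<40),7)
measure(c,(244,301),18,25,True,lambda H,S,V:(H>150)&(H<175)&(S>70),7)
measure(c,(203,190),85,25,True,lambda H,S,V:(V>0),6)
E
```

```text
1932 zmed 31.7 mean [470.9   5.5] rect [470.7   5.6] [54.1 80.2] 25.5 circ 470.9 5.5 46.8
1011 zmed 3.4 mean [588.3 -13.3] rect [588.3 -12.9] [57.3 56.7] 57.6 circ 588.6 -13.6 29.1
4844 zmed 34.9 mean [ 579.1 -191.9] rect [ 580.6 -195.5] [ 96.9 146.9] 10.8 circ 581.6 -195.5 86.7
3691 zmed 35.2 mean [ 580.7 -195. ] rect [ 581.6 -198.1] [ 83.7 129. ] 10.2 circ 581.5 -198.1 76.5
483 zmed 17.0 mean [ 556.3 -387.1] rect [ 556.7 -387.8] [53.2 54.8] 11.6 circ 556.0 -387.3 28.9
304 zmed 84.3 mean [ 453.9 -159.4] rect [ 454.1 -160. ] [27.8 26.9] 11.1 circ 453.7 -159.3 14.8
```

```bash
python3 - <<'E'
from h import *
plan(470.8,5.5,100,25.5)
E
```

```text
t 2.40 pos [518.7 -89.5 300.3] jaw 10.9 q [ 0.54  0.18 -0.49  1.71  0.09  1.27  0.22] F [-0.9 -0.4 -0.2] g 1.001
shift(m) [-0.1023  0.2004 -0.029 ] len mm 226.8 turn [  0.02 -14.59  -0.02] | shift in final axes [-0.1064  0.2003 -0.0024]
```

Call:
apply_moves(
  steps=[
    {"delta_pos": [0,0,0],"dr": [0,-7.3,0]},
    {"delta_pos": [0,0,0],"dr": [0,-7.3,0]},
    {"delta_pos": [-0.0213,0.04,-0.0005],"dr": [0,0,0]},
    {"delta_pos": [-0.0213,0.04,-0.0005],"dr": [0,0,0]},
    {"delta_pos": [-0.0213,0.04,-0.0005],"dr": [0,0,0]},
    {"delta_pos": [-0.0213,0.04,-0.0005],"dr": [0,0,0]},
    {"delta_pos": [-0.0213,0.04,-0.0005],"dr": [0,0,0]},
    {"delta_pos": [0,0,0],"dr": [0,0,0]},
  ],
  jaw=1,
)

```text
t: 3.2
eef_pos: [466.7, 7.5, 96.6]
orientation: [-0.597, 0.599, -0.379, 0.375]
contact_force: [0.1, -0.1, 0.9]
grip_width: 1.002
```

```bash
python3 - <<'E'
from h import *
from bench import camera
plan(470.8,5.5,4,25.5)
c=camera('wrist');np.savez('wrist2.npz',**c);cv2.imwrite('pics/wrist2.png',cv2.cvtColor(c['frame'],cv2.COLOR_RGB2BGR))
B=lambda H,S,V:(H>95)&(H<125)&(S>120)&(V>60)
measure(c,(253,193),32,190,True,B,6)
E
```

```text
t 3.20 pos [466.7   7.5  96.6] jaw 25.6 q [ 0.39  0.32 -0.55  2.07  0.23  0.81  0.16] F [ 0.1 -0.1  0.9] g 1.002
shift(m) [0.004  0.0926 0.0033] len mm 92.7 turn [ 0.33  0.1  -0.22] | shift in final axes [0.0036 0.0926 0.0028]
5474 zmed 31.6 mean [469.6   8.3] rect [470.4   6.7] [53.9 79.6] 25.2 circ 470.7 6.3 47.0
```

View pics/wrist2.png

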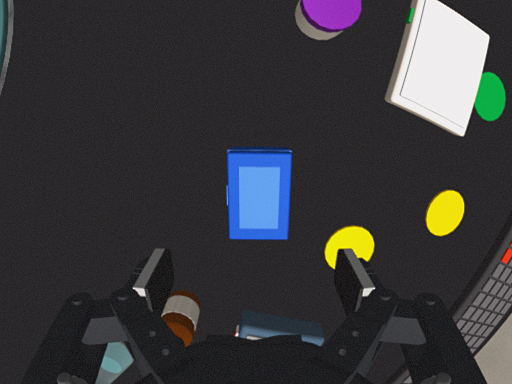

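Call:
apply_moves(
  steps=[
    {"delta_pos": [0,0,0],"dr": [0,0,0]},
    {"delta_pos": [0,0,0],"dr": [0,0,0]},
  ],
)

```text
t: 3.45
eef_pos: [471.6, 4.8, 101.7]
orientation: [0.598, -0.598, 0.376, -0.378]
contact_force: [0.3, -0.0, -0.1]
grip_width: 0.996
```

```bash
python3 - <<'E'
from h import *
plan(470.6,6.2,4,25.3)
E
```

```text
t 3.45 pos [471.6   4.8 101.7] jaw 25.5 q [ 0.4   0.32 -0.55  2.06  0.23  0.82  0.16] F [ 0.3 -0.  -0.1] g 0.996
shift(m) [-0.0018  0.0977 -0.0005] len mm 97.7 turn [-0.1   0.24  0.07] | shift in final axes [-0.0017  0.0977 -0.0003]
```

Call:
apply_moves(
  steps=[
    {"delta_pos": [-0.0005,0.02,0],"dr": [0,0,0]},
    {"delta_pos": [-0.0005,0.025,0],"dr": [0,0,0]},
    {"delta_pos": [0,0.022,0],"dr": [0,0,0]},
    {"delta_pos": [0,0.016,0],"dr": [0,0,0]},
    {"delta_pos": [0,0.009,0],"dr": [0,0,0]},
    {"delta_pos": [0,0.004,0],"dr": [0,0,0]},
    {"delta_pos": [0,0,0],"dr": [0,0,0]},
  ],
)

```text
t: 4.15
eef_pos: [470.4, 6.1, 4.8]
orientation: [0.599, -0.598, 0.376, -0.377]
contact_force: [-0.1, 0.0, 0.2]
grip_width: 1.001
```

Call:
apply_moves(
  steps=[
    {"delta_pos": [0,0,0],"dr": [0,0,0]},
    {"delta_pos": [0,0,0],"dr": [0,0,0]},
    {"delta_pos": [0,0,0],"dr": [0,0,0]},
    {"delta_pos": [0,0,0],"dr": [0,0,0]},
    {"delta_pos": [0,0,0],"dr": [0,0,0]},
    {"delta_pos": [0,0,0],"dr": [0,0,0]},
  ],
  jaw=0,
)

```text
t: 4.75
eef_pos: [470.0, 6.3, 4.5]
orientation: [0.599, -0.599, 0.376, -0.376]
contact_force: [-0.3, 0.4, 0.0]
grip_width: 0.0
```

```bash
python3 - <<'E'
from h import *
plan(470.6,6.2,100,25.3)
E
```

```text
t 4.75 pos [470.    6.3   4.5] jaw 25.7 q [ 0.31  0.49 -0.46  2.12  0.37  0.61  0.04] F [-0.3  0.4  0. ] g 0.0
shift(m) [ 0.0004 -0.0955  0.0005] len mm 95.5 turn [ 0.    0.38 -0.  ] | shift in final axes [ 0.0004 -0.0955  0.0005]
```

The gripper closed fully, so it missed. I'm looking.

```bash
python3 - <<'E'
from h import *
from bench import camera
ims=[]
for n in('wrist','side','top'):
    c=camera(n);np.savez(n+'3.npz',**c);f=cv2.cvtColor(c['frame'],cv2.COLOR_RGB2BGR)
    if n=='side': f=cv2.resize(f[140:290,180:360],(512,384))
    if n=='top': f=cv2.resize(f[150:270,160:320],(512,384))
    ims.append(f)
cv2.imwrite('pics/3a.png',ims[0]);cv2.imwrite('pics/3b.png',cv2.resize(np.hstack(ims[1:]),(800,300)))
E
```

```text
(no output)
```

View pics/3a.png

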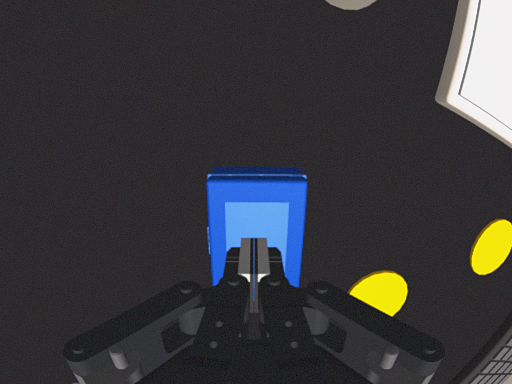

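View pics/3b.png

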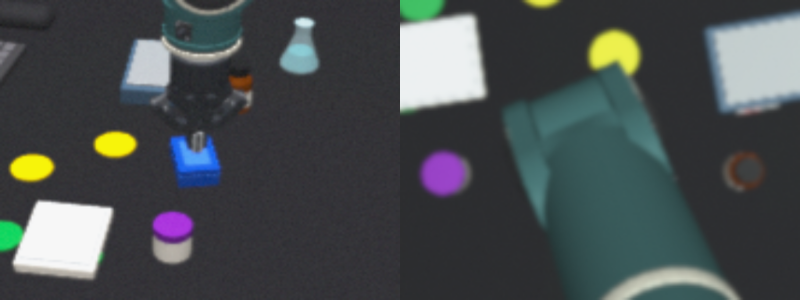

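```bash
python3 - <<'E'
from h import *
c=load('wrist3.npz');P,d,C=world(c,True);print('cam',C)
for u,v in [(246,242),(266,242),(256,260),(246,270),(266,270),(235,255),(275,255),(250,300)]: print((u,v),P[v,u].round(1),c['frame'][v,u])
hsv=cv2.cvtColor(c['frame'],cv2.COLOR_RGB2HSV).astype(int)
measure(c,(253,240),32,100,True,lambda H,S,V:(H>95)&(H<125)&(S>120)&(V>60),6)
c=load('side3.npz');P,d,C=world(c)
f=c['frame']
cv2.imwrite('pics/3c.png',cv2.resize(cv2.cvtColor(f[160:250,240:310],cv2.COLOR_RGB2BGR),None,fx=6,fy=6,interpolation=cv2.INTER_CUBIC))
print(proj(c,np.array([470,6.3,4.5])),proj(c,np.array([470,6.3,36.5])))
E
```

```text
cam [434.05521824  79.5154997  179.51027069]
(246, 242) [461.4  13.6  45.9] [94 91 92]
(266, 242) [470.8  17.5  45. ] [ 97 103 128]
(256, 260) [466.   15.5  63. ] [32 30 29]
(246, 270) [462.1  13.5  71.2] [94 93 95]
(266, 270) [469.9  17.2  71.1] [94 95 93]
(235, 255) [458.2   8.   52.8] [35 37 37]
(275, 255) [476.2  16.2  52.3] [28 34 32]
(250, 300) [470.    0.9  73.7] [70 66 67]
7711 zmed 31.5 mean [463.7  21.7] rect [467.7  12.2] [53.5 69.4] 25.6 circ 468.1 11.4 42.6
[267.15101383 222.65573377] [267.51919397 214.29411562]
```

View pics/3c.png

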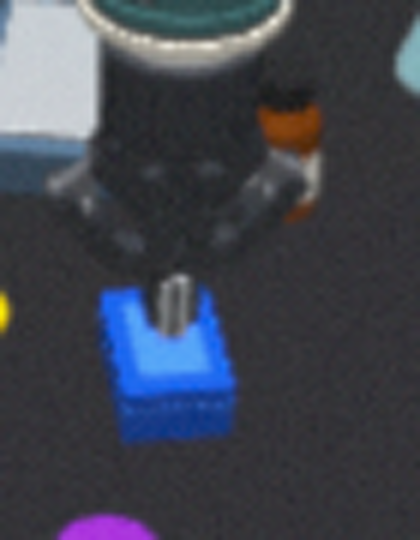

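```bash
python3 - <<'E'
from h import *
c=load('wrist3.npz');P,d,C=world(c,True)
for v in range(228,262,2): print(v,[tuple(P[v,u].round(0).astype(int)) for u in (240,246,250,262,268)], c['frame'][v,246])
c=load('wrist2.npz');P,d,C=world(c,True);print(C)
f=cv2.cvtColor(c['frame'],cv2.COLOR_RGB2BGR)
for v in range(244,304,6): print(v,[tuple(P[v,u].round(0).astype(int)) for u in (140,150,160,166,345,355,365)])
E
```

```text
228 [(np.int64(458), np.int64(13), np.int64(32)), (np.int64(461), np.int64(14), np.int64(31)), (np.int64(463), np.int64(15), np.int64(31)), (np.int64(469), np.int64(18), np.int64(32)), (np.int64(472), np.int64(20), np.int64(32))] [103 168 244]
230 [(np.int64(458), np.int64(12), np.int64(32)), (np.int64(461), np.int64(13), np.int64(32)), (np.int64(463), np.int64(15), np.int64(32)), (np.int64(469), np.int64(17), np.int64(31)), (np.int64(472), np.int64(19), np.int64(32))] [101 168 244]
232 [(np.int64(459), np.int64(11), np.int64(32)), (np.int64(462), np.int64(12), np.int64(32)), (np.int64(464), np.int64(13), np.int64(31)), (np.int64(470), np.int64(16), np.int64(32)), (np.int64(473), np.int64(17), np.int64(32))] [101 168 244]
234 [(np.int64(459), np.int64(10), np.int64(33)), (np.int64(462), np.int64(11), np.int64(32)), (np.int64(464), np.int64(12), np.int64(32)), (np.int64(470), np.int64(15), np.int64(31)), (np.int64(473), np.int64(17), np.int64(32))] [ 97 165 243]
236 [(np.int64(460), np.int64(8), np.int64(32)), (np.int64(463), np.int64(10), np.int64(31)), (np.int64(465), np.int64(11), 
[... 5626 characters left out ...]
.int64(502), np.int64(36), np.int64(179))]
292 [(np.int64(421), np.int64(-6), np.int64(180)), (np.int64(425), np.int64(-6), np.int64(177)), (np.int64(429), np.int64(-13), np.int64(166)), (np.int64(431), np.int64(-19), np.int64(158)), (np.int64(506), np.int64(23), np.int64(164)), (np.int64(503), np.int64(30), np.int64(176)), (np.int64(504), np.int64(34), np.int64(179))]
298 [(np.int64(423), np.int64(-2), np.int64(187)), (np.int64(426), np.int64(-8), np.int64(179)), (np.int64(430), np.int64(-15), np.int64(168)), (np.int64(432), np.int64(-20), np.int64(161)), (np.int64(508), np.int64(20), np.int64(165)), (np.int64(503), np.int64(29), np.int64(177)), (np.int64(504), np.int64(32), np.int64(181))]
```

Wrist depth puts the shut fingertips at z≈41 mm while the state reports 4.5. Open, they read 147 against 97 reported, which is the same 37 mm plus the 13 mm swing. The side view agrees and the lateral position is correct. So the real tips sit about 37 mm short of the reported TCP, and I'll allow for that. The box was not touched.

Call:
apply_moves(
  steps=[
    {"delta_pos": [0,0,0],"dr": [0,0,0]},
    {"delta_pos": [0,0,0],"dr": [0,0,0]},
    {"delta_pos": [0,0,0],"dr": [0,0,0]},
    {"delta_pos": [0,0,0],"dr": [0,0,0]},
    {"delta_pos": [0,0,0],"dr": [0,0,0]},
  ],
  jaw=1,
)

```text
t: 5.4
eef_pos: [470.0, 6.4, 4.5]
orientation: [0.599, -0.599, 0.376, -0.376]
contact_force: [-1.0, -0.3, 0.4]
grip_width: 0.846
```

Call:
apply_moves(
  steps=[
    {"delta_pos": [0,0.01,0],"dr": [0,0,0]},
    {"delta_pos": [0,0.012,0],"dr": [0,0,0]},
    {"delta_pos": [0,0.009,0],"dr": [0,0,0]},
    {"delta_pos": [0,0.005,0],"dr": [0,0,0]},
    {"delta_pos": [0,0.002,0],"dr": [0,0,0]},
    {"delta_pos": [0,0,0],"dr": [0,0,0]},
  ],
)

```text
t: 6.0
eef_pos: [469.9, 6.5, -33.8]
orientation: [-0.599, 0.599, -0.376, 0.376]
contact_force: [-0.9, -0.5, 1.1]
grip_width: 0.997
```

Call:
apply_moves(
  steps=[
    {"delta_pos": [0,0,0],"dr": [0,0,0]},
    {"delta_pos": [0,0,0],"dr": [0,0,0]},
    {"delta_pos": [0,0,0],"dr": [0,0,0]},
    {"delta_pos": [0,0,0],"dr": [0,0,0]},
    {"delta_pos": [0,0,0],"dr": [0,0,0]},
    {"delta_pos": [0,0,0],"dr": [0,0,0]},
  ],
  jaw=0,
)

```text
t: 6.6
eef_pos: [470.3, 6.3, -33.0]
orientation: [0.599, -0.599, 0.376, -0.377]
contact_force: [-2.5, -0.3, 7.6]
grip_width: 0.62
```

```bash
python3 - <<'E'
from h import *
from bench import camera
plan(581,-197.5,60,10.4)
c=camera('wrist');np.savez('wrist4.npz',**c);cv2.imwrite('pics/wrist4.png',cv2.cvtColor(c['frame'],cv2.COLOR_RGB2BGR))
E
```

```text
t 6.60 pos [470.3   6.3 -33. ] jaw 25.7 q [ 0.27  0.56 -0.41  2.12  0.43  0.54 -0.01] F [-2.5 -0.3  7.6] g 0.62
shift(m) [ 0.2317 -0.0929  0.0115] len mm 249.9 turn [-0.04 15.28  0.02] | shift in final axes [ 0.2205 -0.093   0.0721]
```

View pics/wrist4.png

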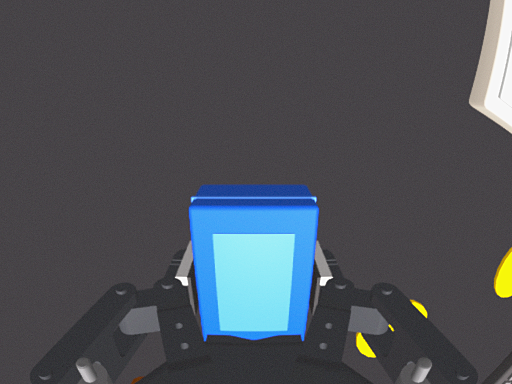

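Call:
apply_moves(
  steps=[
    {"delta_pos": [0,-0.008,0],"dr": [0,0,0]},
    {"delta_pos": [0,-0.02,0],"dr": [0,0,0]},
    {"delta_pos": [0,-0.03,0],"dr": [0,0,0]},
    {"delta_pos": [0,-0.03,0],"dr": [0,0,0]},
    {"delta_pos": [0,-0.015,0],"dr": [0,0,0]},
    {"delta_pos": [0,0,0],"dr": [0,0,0]},
    {"delta_pos": [0,0,0],"dr": [0,0,0]},
  ],
)

```text
t: 7.35
eef_pos: [469.9, 6.1, 69.5]
orientation: [-0.599, 0.599, -0.376, 0.377]
contact_force: [0.4, 0.2, -1.6]
grip_width: 0.623
```

```bash
python3 - <<'E'
from h import *
from bench import camera
plan(581,-197.5,70,10.4)
c=camera('wrist');np.savez('wrist5.npz',**c)
s=camera('side');f=cv2.cvtColor(s['frame'],cv2.COLOR_RGB2BGR);cv2.imwrite('pics/5.png',cv2.resize(f[110:260,180:360],(800,600)))
P,d,C=world(c,True)
H,S,V=[x.astype(int) for x in cv2.split(cv2.cvtColor(c['frame'],cv2.COLOR_RGB2HSV))]
m=(H>90)&(H<125)&(S>100)&(V>150);p=P[m];p=p[p[:,2]>40]
q=p[abs(p[:,2]-np.median(p[:,2]))<6];c0=q.mean(0);u,s_,vt=np.linalg.svd(q-c0,full_matrices=False);print(len(q),c0.round(1),vt[2].round(3))
E
```

```text
t 7.35 pos [469.9   6.1  69.5] jaw 25.7 q [ 0.38  0.37 -0.53  2.09  0.27  0.75  0.12] F [ 0.4  0.2 -1.6] g 0.623
shift(m) [ 0.2316 -0.0004  0.0119] len mm 231.9 turn [-0.02 15.27  0.02] | shift in final axes [ 0.2203 -0.0005  0.0725]
14963 [465.9  12.5 134.2] [0.001 0.002 1.   ]
```

View pics/5.png

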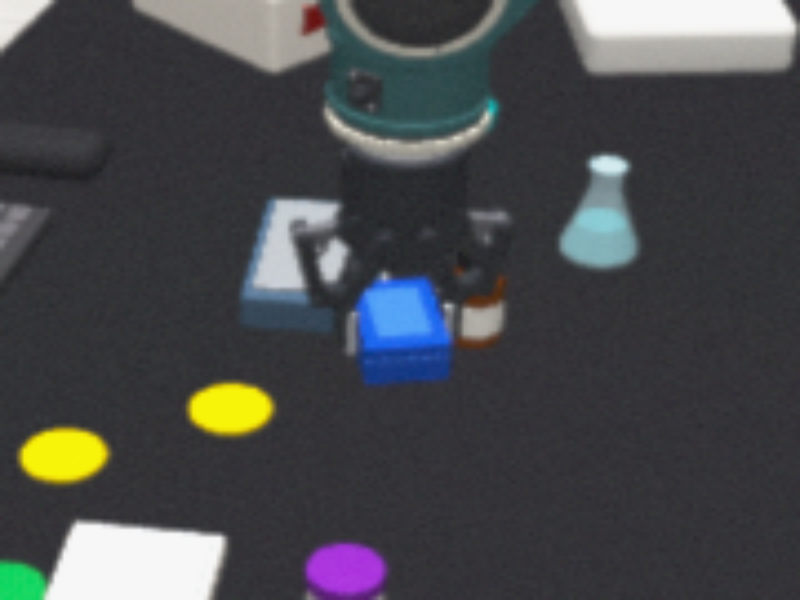

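Call:
apply_moves(
  steps=[
    {"delta_pos": [0,0,0],"dr": [0,7.6,0]},
    {"delta_pos": [0,0,0],"dr": [0,7.7,0]},
    {"delta_pos": [0.03,0,0.01],"dr": [0,0,0]},
    {"delta_pos": [0.045,0,0.015],"dr": [0,0,0]},
    {"delta_pos": [0.045,0,0.015],"dr": [0,0,0]},
    {"delta_pos": [0.045,0,0.015],"dr": [0,0,0]},
    {"delta_pos": [0.035,0,0.0115],"dr": [0,0,0]},
    {"delta_pos": [0.0203,0,0.006],"dr": [0,0,0]},
  ],
)

```text
t: 8.25
eef_pos: [581.2, -200.3, 67.9]
orientation: [-0.542, 0.543, -0.454, 0.453]
contact_force: [-0.5, 0.6, -1.4]
grip_width: 0.622
```

Call:
apply_moves(
  steps=[
    {"delta_pos": [0,0.01,0],"dr": [0,0,0]},
    {"delta_pos": [0,0.01,0],"dr": [0,0,0]},
    {"delta_pos": [0,0,0],"dr": [0,0,0]},
    {"delta_pos": [0,0,0],"dr": [0,0,0]},
  ],
)

```text
t: 8.65
eef_pos: [580.6, -196.1, 49.0]
orientation: [-0.543, 0.544, -0.453, 0.452]
contact_force: [0.6, -0.4, -0.8]
grip_width: 0.626
```

```bash
python3 - <<'E'
from h import *
from bench import camera
plan(581,-197.5,3.5,10.4)
c=camera('wrist');np.savez('wrist6.npz',**c);cv2.imwrite('pics/wrist6.png',cv2.cvtColor(c['frame'],cv2.COLOR_RGB2BGR))
E
```

```text
t 8.65 pos [ 580.6 -196.1   49. ] jaw 10.5 q [ 0.56  0.6  -0.38  1.75  0.28  0.85  0.23] F [ 0.6 -0.4 -0.8] g 0.626
shift(m) [0.0015 0.0455 0.0002] len mm 45.5 turn [ 0.06  0.07 -0.05] | shift in final axes [0.0015 0.0455 0.0001]
```

View pics/wrist6.png

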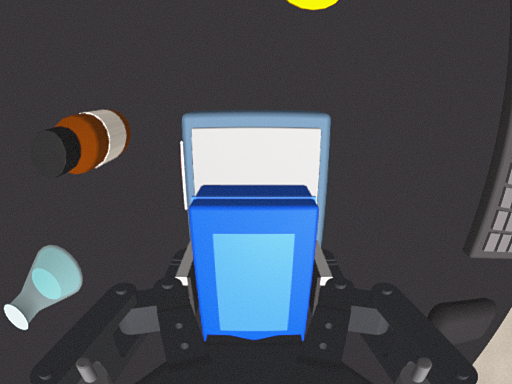

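```bash
python3 - <<'E'
from h import *
c=load('wrist6.npz');P,d,C=world(c,True)
H,S,V=[x.astype(int) for x in cv2.split(cv2.cvtColor(c['frame'],cv2.COLOR_RGB2HSV))]
def rep(m,h,name):
    xy=onplane(d[m],C,h);a=np.radians(10.4);ex=np.array([np.cos(a),np.sin(a)]);ey=np.array([-np.sin(a),np.cos(a)])
    s=xy-np.array([581,-197.5]);X=s@ex;Y=s@ey
    print(name,'x',X.min().round(1),X.max().round(1),'ymax',np.percentile(Y,99.7).round(1),Y.max().round(1))
m=np.zeros(V.shape,bool);m[126:184,186:330]=1
rep(m&(V>190)&(S<50)&(abs(P[...,2]-36)<8),36,'plate')
m[110:200,180:335]=1
rep(m&(V>80)&(abs(P[...,2]-36)<7),36,'body')
m2=np.zeros(V.shape,bool);m2[195:345,185:325]=1
b=m2&(H>90)&(H<125)&(S>100)&(V>150);zt=np.median(P[b][:,2]);print(zt);rep(b&(abs(P[...,2]-zt)<4),zt,'box')
E
```

```text
plate x -41.1 42.5 ymax 62.8 62.9
body x -47.2 48.4 ymax 72.8 73.3
113.56867648739244
box x -27.2 25.9 ymax 40.4 40.8
```

Call:
apply_moves(
  steps=[
    {"delta_pos": [0.0014,0.01,0.0005],"dr": [0,0,0]},
    {"delta_pos": [0.0013,0.015,0.0005],"dr": [0,0,0]},
    {"delta_pos": [0,0.011,0],"dr": [0,0,0]},
    {"delta_pos": [0,0.005,0],"dr": [0,0,0]},
    {"delta_pos": [0,0.003,0],"dr": [0,0,0]},
    {"delta_pos": [0,0.001,0],"dr": [0,0,0]},
    {"delta_pos": [0,0,0],"dr": [0,0,0]},
  ],
)

```text
t: 9.4
eef_pos: [582.7, -199.7, 4.6]
orientation: [0.543, -0.543, 0.453, -0.453]
contact_force: [-0.4, -0.0, -0.8]
grip_width: 0.623
```

Call:
apply_moves(
  steps=[
    {"delta_pos": [0,0.001,0],"dr": [0,0,0]},
    {"delta_pos": [0,0.0005,0],"dr": [0,0,0]},
    {"delta_pos": [0,0,0],"dr": [0,0,0]},
  ],
)

```text
t: 9.7
eef_pos: [582.6, -199.8, 3.1]
orientation: [0.543, -0.543, 0.453, -0.453]
contact_force: [-0.4, -1.2, -1.7]
grip_width: 0.622
```

Call:
apply_moves(
  steps=[
    {"delta_pos": [0,0,0],"dr": [0,0,0]},
    {"delta_pos": [0,0,0],"dr": [0,0,0]},
    {"delta_pos": [0,0,0],"dr": [0,0,0]},
    {"delta_pos": [0,0,0],"dr": [0,0,0]},
    {"delta_pos": [0,-0.015,0],"dr": [0,0,0]},
    {"delta_pos": [0,-0.035,0],"dr": [0,0,0]},
    {"delta_pos": [0,-0.045,0],"dr": [0,0,0]},
    {"delta_pos": [0,-0.045,0],"dr": [0,0,0]},
  ],
  jaw=1,
)

```text
t: 10.5
eef_pos: [582.3, -199.5, 145.6]
orientation: [0.543, -0.543, 0.453, -0.453]
contact_force: [-0.3, -0.6, 0.5]
grip_width: 1.001
```

Call:
apply_moves(
  steps=[
    {"delta_pos": [-0.02,-0.01,0],"dr": [0,0,0]},
    {"delta_pos": [-0.04,-0.01,0],"dr": [0,0,0]},
    {"delta_pos": [-0.045,-0.01,0],"dr": [0,0,0]},
    {"delta_pos": [-0.045,0,0],"dr": [0,0,0]},
  ],
)

```text
t: 10.9
eef_pos: [555.4, -50.4, 174.9]
orientation: [0.544, -0.543, 0.452, -0.453]
contact_force: [1.6, 0.7, -0.4]
grip_width: 1.0
```

```bash
python3 - <<'E'
from h import *
from bench import camera
plan(378,328.4,60,72)
c=camera('wrist');np.savez('wrist7.npz',**c);cv2.imwrite('pics/wrist7.png',cv2.cvtColor(c['frame'],cv2.COLOR_RGB2BGR))
print(proj(c,np.array([581.,-197,68]),True))
B=lambda H,S,V:(H>95)&(H<125)&(S>120)&(V>60)
u,v=proj(c,np.array([581.,-197,68]),True).astype(int)
measure(c,(u,v),68,60,True,B,6)
measure(c,(u,v),36,70,True,lambda H,S,V:(V>180)&(S<40),7)
E
```

```text
t 10.90 pos [555.4 -50.4 174.9] jaw 10.4 q [ 0.43  0.36 -0.49  1.8   0.19  1.03  0.05] F [ 1.6  0.7 -0.4] g 1.0
shift(m) [-0.4046  0.1143 -0.1065] len mm 433.7 turn [ -0.08 -61.63   0.11] | shift in final axes [-0.2857  0.1149  0.3055]
[252.95815969 299.63083034]
1397 zmed 67.3 mean [ 580.6 -194.7] rect [ 581.1 -197.5] [53.5 82.4] 10.3 circ 581.2 -198.1 48.0
2710 zmed 35.2 mean [ 577.1 -170.1] rect [ 581.1 -195. ] [ 84.6 133.8] 10.5 circ 580.5 -194.2 77.4
```

View pics/wrist7.png

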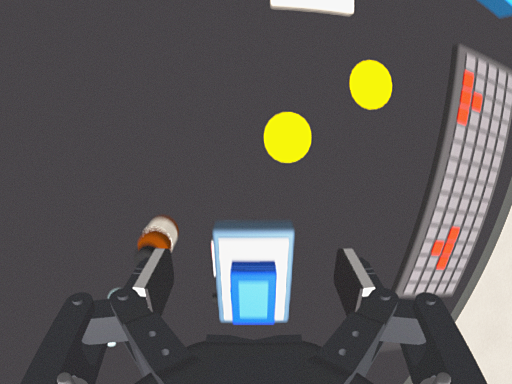

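```bash
python3 - <<'E'
from h import *
plan(385,310,150,-18)
E
```

```text
t 10.95 pos [554.  -42.1 174.6] jaw 10.8 q [ 0.42  0.36 -0.49  1.8   0.19  1.03  0.04] F [ 1.  11.3  1.1] g 1.005
shift(m) [-0.3775  0.0251 -0.1   ] len mm 391.3 turn [-0.08 28.81 -0.13] | shift in final axes [-0.2827  0.0246 -0.2695]
```

Call:
apply_moves(
  steps=[
    {"delta_pos": [-0.035,0.0025,-0.01],"dr": [0,0,0]},
    {"delta_pos": [-0.046,0.003,-0.0125],"dr": [0,0,0]},
    {"delta_pos": [-0.046,0.003,-0.0125],"dr": [0,0,0]},
    {"delta_pos": [-0.046,0.003,-0.0125],"dr": [0,0,0]},
    {"delta_pos": [-0.046,0.003,-0.0125],"dr": [0,0,0]},
    {"delta_pos": [-0.046,0.003,-0.0125],"dr": [0,0,0]},
    {"delta_pos": [-0.046,0.003,-0.0125],"dr": [0,0,0]},
    {"delta_pos": [-0.04,0.003,-0.01],"dr": [0,0,0]},
  ],
)

```text
t: 11.75
eef_pos: [397.1, 278.0, 150.1]
orientation: [0.544, -0.543, 0.452, -0.453]
contact_force: [1.0, 0.5, 0.2]
grip_width: 1.001
```

Call:
apply_moves(
  steps=[
    {"delta_pos": [-0.021,0.001,-0.005],"dr": [0,0,0]},
    {"delta_pos": [0,0,0],"dr": [0,7.2,0]},
    {"delta_pos": [0,0,0],"dr": [0,7.2,0]},
    {"delta_pos": [0,0,0],"dr": [0,7.2,0]},
    {"delta_pos": [0,0,0],"dr": [0,6.8,0]},
    {"delta_pos": [0,0,0],"dr": [0,0,0]},
    {"delta_pos": [0,0,0],"dr": [0,0,0]},
  ],
)

```text
t: 12.45
eef_pos: [389.8, 295.8, 148.8]
orientation: [-0.417, 0.417, -0.571, 0.571]
contact_force: [-0.3, -0.2, -0.4]
grip_width: 0.999
```

```bash
python3 - <<'E'
from h import *
from bench import camera
c=camera('wrist');np.savez('wrist8.npz',**c);cv2.imwrite('pics/wrist8.png',cv2.cvtColor(c['frame'],cv2.COLOR_RGB2BGR))
u,v=proj(c,np.array([378.,328.4,32]),True).astype(int);print(u,v)
measure(c,(u,v),32,90,True,lambda H,S,V:(H>5)&(H<28)&(S>90)&(V>100),6)
plan(378,328.4,60,-18)
E
```

```text
232 150
4154 zmed 31.7 mean [379.1 331.2] rect [378.4 330.6] [79. 54.] 72.1 circ 378.3 330.4 46.6
t 12.50 pos [389.9 295.8 148.7] jaw -17.8 q [-0.2   0.28 -0.59  1.98  0.2   0.93 -1.2 ] F [-0.2 -0.1  0.1] g 1.001
shift(m) [-0.0274  0.0887 -0.0213] len mm 95.3 turn [-0.01  0.2  -0.  ] | shift in final axes [-0.0274  0.0887 -0.0214]
```

View pics/wrist8.png

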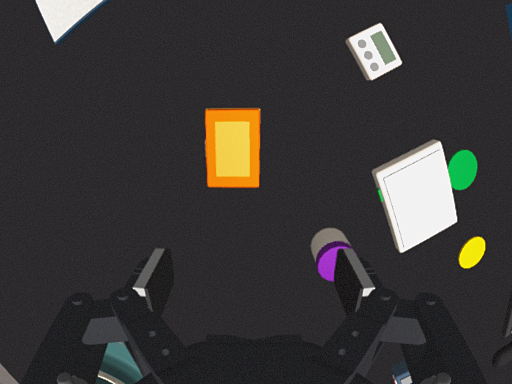

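```bash
python3 - <<'E'
from h import *
c=load('wrist8.npz')
plan(378.4,330.6,-31,-17.9)
measure(c,(417,197),22,60,True,lambda H,S,V:(V>130)&(S<50),6)
measure(c,(417,197),22,60,True,lambda H,S,V:(V>225)&(S<50),6)
measure(c,(462,170),4,25,True,lambda H,S,V:(H>40)&(H<80)&(S>90),6)
measure(c,(333,262),50,30,True,lambda H,S,V:(H>130)&(H<160)&(S>90),6)
E
```

```text
t 12.50 pos [389.9 295.8 148.7] jaw -17.8 q [-0.2   0.28 -0.59  1.98  0.2   0.93 -1.2 ] F [-0.2 -0.1  0.1] g 1.001
shift(m) [-0.0297  0.1797 -0.0216] len mm 183.4 turn [-0.01  0.1  -0.  ] | shift in final axes [-0.0296  0.1797 -0.0216]
5426 zmed 21.0 mean [572.3 210. ] rect [574.  206.6] [ 93.8 117.3] 8.9 circ 573.9 206.1 73.3
5227 zmed 21.0 mean [573.  209.3] rect [574.4 206.1] [ 92.6 116.2] 9.0 circ 574.5 206.0 72.7
965 zmed 3.1 mean [655.6 217.6] rect [657.7 217. ] [52.9 57.5] 9.3 circ 654.7 216.5 29.5
564 zmed 49.2 mean [440.8 184.3] rect [441.6 184.2] [48.5 29.4] 55.6 circ 448.3 179.6 24.2
```

Call:
apply_moves(
  steps=[
    {"delta_pos": [-0.0099,0.01,-0.0072],"dr": [0,0,0]},
    {"delta_pos": [-0.0099,0.03,-0.0072],"dr": [0,0,0]},
    {"delta_pos": [-0.0099,0.04,-0.0072],"dr": [0,0,0]},
    {"delta_pos": [0,0.04,0],"dr": [0,0,0]},
    {"delta_pos": [0,0.03,0],"dr": [0,0,0]},
    {"delta_pos": [0,0.02,0],"dr": [0,0,0]},
    {"delta_pos": [0,0.007,0],"dr": [0,0,0]},
    {"delta_pos": [0,0.0025,0],"dr": [0,0,0]},
  ],
)

```text
t: 13.3
eef_pos: [378.5, 330.6, -31.2]
orientation: [0.416, -0.416, 0.572, -0.572]
contact_force: [-0.6, -0.0, 0.8]
grip_width: 1.003
```

Call:
apply_moves(
  steps=[
    {"delta_pos": [0,0,0],"dr": [0,0,0]},
    {"delta_pos": [0,0,0],"dr": [0,0,0]},
  ],
)

```text
t: 13.5
eef_pos: [379.2, 331.0, -30.0]
orientation: [0.416, -0.415, 0.572, -0.572]
contact_force: [0.3, 0.7, -0.3]
grip_width: 1.0
```

Call:
apply_moves(
  steps=[
    {"delta_pos": [0,0,0],"dr": [0,0,0]},
    {"delta_pos": [0,0,0],"dr": [0,0,0]},
    {"delta_pos": [0,0,0],"dr": [0,0,0]},
    {"delta_pos": [0,0,0],"dr": [0,0,0]},
    {"delta_pos": [0,0,0],"dr": [0,0,0]},
  ],
  jaw=0,
)

```text
t: 14.0
eef_pos: [379.0, 330.7, -30.3]
orientation: [-0.416, 0.415, -0.572, 0.572]
contact_force: [-2.1, -3.5, 12.3]
grip_width: 0.62
```

```bash
python3 - <<'E'
from h import *
plan(378.4,330.6,150,-17.9)
E
```

```text
t 14.00 pos [379.  330.7 -30.3] jaw -18.0 q [-0.41  0.6  -0.45  2.04  0.46  0.59 -1.49] F [-2.1 -3.5 12.3] g 0.62
shift(m) [ 0.0002 -0.1803 -0.0004] len mm 180.3 turn [-0.04 -0.12 -0.03] | shift in final axes [ 0.0003 -0.1803 -0.0005]
```

Call:
apply_moves(
  steps=[
    {"delta_pos": [0,-0.01,0],"dr": [0,0,0]},
    {"delta_pos": [0,-0.025,0],"dr": [0,0,0]},
    {"delta_pos": [0,-0.04,0],"dr": [0,0,0]},
    {"delta_pos": [0,-0.04,0],"dr": [0,-7,0]},
    {"delta_pos": [0,-0.03,0],"dr": [0,-7,0]},
    {"delta_pos": [0,-0.005,0],"dr": [0,-7,0]},
    {"delta_pos": [0,0,0],"dr": [0,-7.4,0]},
    {"delta_pos": [0,0,0],"dr": [0,0,0]},
  ],
)

```text
t: 14.8
eef_pos: [378.8, 330.4, 119.7]
orientation: [0.544, -0.544, 0.452, -0.452]
contact_force: [0.1, 0.2, -2.6]
grip_width: 0.623
```

```bash
python3 - <<'E'
from h import *
plan(582.4,-199.5,120,10.4)
E
```

```text
t 14.80 pos [378.8 330.4 119.7] jaw 10.5 q [-0.18  0.38 -0.71  1.97  0.31  0.9  -0.87] F [ 0.1  0.2 -2.6] g 0.623
shift(m) [ 5.581e-01 -4.000e-04  1.035e-01] len mm 567.7 turn [-0.03  0.11 -0.01] | shift in final axes [ 5.579e-01 -3.000e-04  1.046e-01]
```

Call:
apply_moves(
  steps=[
    {"delta_pos": [0.025,0,0.0047],"dr": [0,0,0]},
    {"delta_pos": [0.04,0,0.0075],"dr": [0,0,0]},
    {"delta_pos": [0.045,0,0.0084],"dr": [0,0,0]},
    {"delta_pos": [0.045,0,0.0084],"dr": [0,0,0]},
    {"delta_pos": [0.045,0,0.0084],"dr": [0,0,0]},
    {"delta_pos": [0.045,0,0.0084],"dr": [0,0,0]},
    {"delta_pos": [0.045,0,0.0084],"dr": [0,0,0]},
    {"delta_pos": [0.045,0,0.0084],"dr": [0,0,0]},
  ],
)

```text
t: 15.6
eef_pos: [500.8, 10.5, 119.2]
orientation: [-0.542, 0.542, -0.454, 0.454]
contact_force: [1.2, 0.7, -1.8]
grip_width: 0.622
```

Call:
apply_moves(
  steps=[
    {"delta_pos": [0.045,0,0.0084],"dr": [0,0,0]},
    {"delta_pos": [0.045,0,0.0084],"dr": [0,0,0]},
    {"delta_pos": [0.035,0,0.0065],"dr": [0,0,0]},
    {"delta_pos": [0.02,0,0.0037],"dr": [0,0,0]},
    {"delta_pos": [0.008,0,0.0015],"dr": [0,0,0]},
    {"delta_pos": [0,0,0],"dr": [0,0,0]},
    {"delta_pos": [0,0,0],"dr": [0,0,0]},
  ],
)

```text
t: 16.3
eef_pos: [555.9, -131.5, 118.9]
orientation: [0.543, -0.543, 0.453, -0.452]
contact_force: [-0.4, -0.3, -2.0]
grip_width: 0.621
```

```bash
cat > rel.py <<'E'
from h import *
from bench import camera
import sys
plan(582.4,-199.5,41,10.4)
c=camera('wrist');np.savez('wristA.npz',**c);cv2.imwrite('pics/%s.png'%sys.argv[1],cv2.cvtColor(c['frame'],cv2.COLOR_RGB2BGR))
P,d,C=world(c,True)
H,S,V=[x.astype(int) for x in cv2.split(cv2.cvtColor(c['frame'],cv2.COLOR_RGB2HSV))]
def rep(m,h,name):
    n,lab,st,_=cv2.connectedComponentsWithStats(m.astype(np.uint8));m=lab==1+st[1:,4].argmax()
    xy=onplane(d[m],C,h);a=np.radians(10.4);ex=np.array([np.cos(a),np.sin(a)]);ey=np.array([-np.sin(a),np.cos(a)])
    s=xy-np.array([582.4,-199.5]);X=s@ex;Y=s@ey
    print(name,m.sum(),'x',X.min().round(1),X.max().round(1),'y',Y.min().round(1),Y.max().round(1))
rep((V>190)&(S<50)&(abs(P[...,2]-36)<8),36,'plate')
rep((H>95)&(H<125)&(S>120)&(V>60)&(abs(P[...,2]-68)<7),68,'blue')
o=(H>5)&(H<28)&(S>90)&(V>100)&(P[...,2]>80)
zt=np.median(P[o][:,2]);print(zt);rep(o&(abs(P[...,2]-zt)<5),zt,'orange')
E
python3 rel.py wristA1
```

```text
t 16.30 pos [ 555.9 -131.5  118.9] jaw 10.4 q [ 0.59  0.46 -0.52  1.81  0.28  0.94  0.13] F [-0.4 -0.3 -2. ] g 0.621
shift(m) [0.0717 0.0779 0.0138] len mm 106.7 turn [ 0.02 -0.02 -0.04] | shift in final axes [0.0716 0.0779 0.0138]
plate 8 x -101.9 -100.3 y 61.9 67.9Traceback (most recent call last):
  File "rel.py", line 14, in <module>
    rep((H>95)&(H<125)&(S>120)&(V>60)&(abs(P[...,2]-68)<7),68,'blue')
    ~~~^^^^^^^^^^^^^^^^^^^^^^^^^^^^^^^^^^^^^^^^^^^^^^^^^^^^^^^^^^^^^^
  File "rel.py", line 9, in rep
    n,lab,st,_=cv2.connectedComponentsWithStats(m.astype(np.uint8));m=lab==1+st[1:,4].argmax()
                                                                             ~~~~~~~~~~~~~~~^^
ValueError: attempt to get argmax of an empty sequence
```

View pics/wristA1.png

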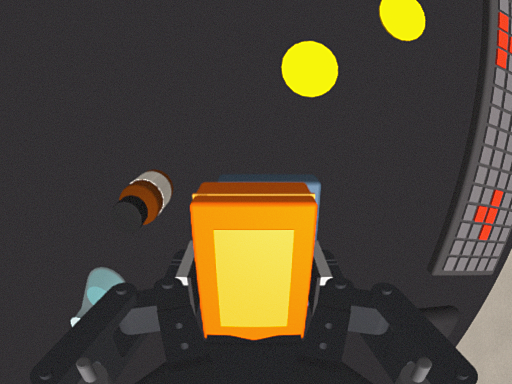

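Call:
apply_moves(
  steps=[
    {"delta_pos": [0.025,0,0.005],"dr": [0,0,0]},
    {"delta_pos": [0.03,0.005,0.006],"dr": [0,0,0]},
    {"delta_pos": [0.0117,0.01,0.0018],"dr": [0,0,0]},
    {"delta_pos": [0.005,0.012,0.001],"dr": [0,0,0]},
    {"delta_pos": [0,0.01,0],"dr": [0,0,0]},
    {"delta_pos": [0,0.005,0],"dr": [0,0,0]},
    {"delta_pos": [0,0,0],"dr": [0,0,0]},
    {"delta_pos": [0,0,0],"dr": [0,0,0]},
  ],
)

```text
t: 17.15
eef_pos: [582.9, -200.2, 77.3]
orientation: [0.544, -0.543, 0.452, -0.452]
contact_force: [0.8, 0.4, -1.4]
grip_width: 0.624
```

```bash
python3 rel.py wristA2
```

```text
t 17.15 pos [ 582.9 -200.2   77.3] jaw 10.4 q [ 0.63  0.58 -0.47  1.72  0.32  0.92  0.21] F [ 0.8  0.4 -1.4] g 0.624
shift(m) [-0.0008  0.0363 -0.0004] len mm 36.3 turn [-0.01  0.04 -0.01] | shift in final axes [-0.0008  0.0363 -0.0004]
plate 4814 x -42.0 41.6 y 14.8 65.0
blue 1631 x -26.9 25.7 y 26.5 39.8
139.02556870458838
orange 15690 x -27.0 26.4 y -39.4 40.6
```

View pics/wristA2.png

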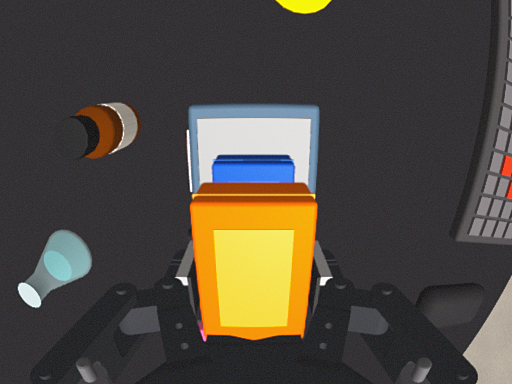

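Call:
apply_moves(
  steps=[
    {"delta_pos": [-0.0003,0.01,0],"dr": [0,0,0]},
    {"delta_pos": [0,0.014,0],"dr": [0,0,0]},
    {"delta_pos": [0,0.008,0],"dr": [0,0,0]},
    {"delta_pos": [0,0.004,0],"dr": [0,0,0]},
    {"delta_pos": [0,0.0025,0],"dr": [0,0,0]},
    {"delta_pos": [0,0.001,0],"dr": [0,0,0]},
    {"delta_pos": [0,0,0],"dr": [0,0,0]},
    {"delta_pos": [0,0,0],"dr": [0,0,0]},
  ],
)

```text
t: 18.0
eef_pos: [582.9, -200.7, 37.7]
orientation: [0.543, -0.543, 0.453, -0.453]
contact_force: [-1.2, -0.1, 2.8]
grip_width: 0.621
```

Call:
apply_moves(
  steps=[
    {"delta_pos": [0,0,0],"dr": [0,0,0]},
    {"delta_pos": [0,0,0],"dr": [0,0,0]},
    {"delta_pos": [0,0,0],"dr": [0,0,0]},
    {"delta_pos": [0,0,0],"dr": [0,0,0]},
    {"delta_pos": [0,-0.015,0],"dr": [0,0,0]},
    {"delta_pos": [0,-0.035,0],"dr": [0,0,0]},
    {"delta_pos": [0,-0.045,0],"dr": [0,0,0]},
    {"delta_pos": [0,-0.02,0],"dr": [0,0,0]},
  ],
  jaw=1,
)

```text
t: 18.8
eef_pos: [584.2, -200.8, 157.5]
orientation: [0.544, -0.543, 0.451, -0.454]
contact_force: [0.4, 0.3, -0.2]
grip_width: 0.999
```

```bash
python3 - <<'E'
from h import *
plan(556.5,-388,100,-35)
E
```

```text
t 18.80 pos [ 584.2 -200.8  157.5] jaw 10.4 q [ 0.66  0.49 -0.51  1.66  0.27  1.05  0.25] F [ 0.4  0.3 -0.2] g 0.999
shift(m) [ 0.179   0.0576 -0.0613] len mm 197.8 turn [-2.700e-01  4.541e+01  3.000e-02] | shift in final axes [0.1692 0.0575 0.0847]
```

Call:
apply_moves(
  steps=[
    {"delta_pos": [0.025,0,-0.009],"dr": [0,0,0]},
    {"delta_pos": [0.035,0,-0.012],"dr": [0,0,0]},
    {"delta_pos": [0.04,0,-0.013],"dr": [0,0,0]},
    {"delta_pos": [0.04,0.015,-0.013],"dr": [0,0,0]},
    {"delta_pos": [0.025,0.025,-0.009],"dr": [0,0,0]},
    {"delta_pos": [0.013,0.018,-0.005],"dr": [0,0,0]},
    {"delta_pos": [0,0,0],"dr": [0,0,0]},
    {"delta_pos": [0,0,0],"dr": [0,0,0]},
  ],
)

```text
t: 19.6
eef_pos: [555.5, -385.2, 95.2]
orientation: [0.544, -0.543, 0.452, -0.452]
contact_force: [-0.1, 0.4, 1.4]
grip_width: 0.999
```

```bash
python3 - <<'E'
from h import *
from bench import camera
plan(556.5,-388,-30,10.4)
c=camera('wrist');np.savez('wrist9.npz',**c);cv2.imwrite('pics/wrist9.png',cv2.cvtColor(c['frame'],cv2.COLOR_RGB2BGR))
u,v=proj(c,np.array([556.5,-388,18]),True).astype(int);print(u,v)
measure(c,(u,v),18,70,True,lambda H,S,V:(H>150)&(H<178)&(S>50)&(V>80),6)
E
```

```text
t 19.60 pos [ 555.5 -385.2   95.2] jaw 10.5 q [ 0.86  0.65 -0.44  1.55  0.31  1.01  0.52] F [-0.1  0.4  1.4] g 0.999
shift(m) [0.003  0.1252 0.0004] len mm 125.2 turn [-0.03  0.05 -0.05] | shift in final axes [0.0029 0.1252 0.0004]
254 192
2616 zmed 17.4 mean [ 557.4 -389.8] rect [ 557.7 -390.5] [51.6 53.2] 10.4 circ 557.4 -390.4 27.0
```

View pics/wrist9.png

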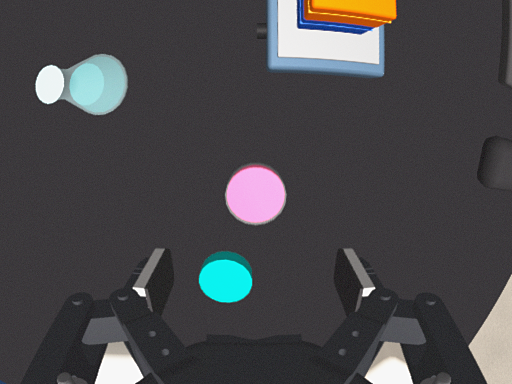

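```bash
python3 - <<'E'
from h import *
c=load('wrist5.npz');P,d,C=world(c,True)  # eef z 69.5, box held
for v in range(238,262,3): print(v,[(u,P[v,u].round(0).astype(int).tolist()) for u in (184,187,190,320,323,326)])
plan(557.4,-390.2,-34,10.4)
E
```

```text
238 [(184, [430, -64, 0]), (187, [433, -63, 0]), (190, [435, -62, -1]), (320, [546, -9, -1]), (323, [548, -8, -1]), (326, [551, -6, -1])]
241 [(184, [431, -68, -2]), (187, [434, -66, 0]), (190, [435, 1, 111]), (320, [547, -12, -1]), (323, [550, -10, 0]), (326, [552, -9, 0])]
244 [(184, [432, -71, -1]), (187, [435, -69, -1]), (190, [436, 1, 114]), (320, [549, -14, -1]), (323, [552, -13, -2]), (326, [554, -11, 0])]
247 [(184, [433, -73, 0]), (187, [435, 0, 117]), (190, [436, 1, 117]), (320, [494, 29, 117]), (323, [553, -16, 0]), (326, [556, -15, 0])]
250 [(184, [434, -5, 112]), (187, [436, 1, 119]), (190, [437, 1, 120]), (320, [494, 29, 120]), (323, [499, 27, 112]), (326, [500, 27, 113])]
253 [(184, [435, 1, 123]), (187, [436, 1, 122]), (190, [437, 2, 122]), (320, [494, 28, 122]), (323, [495, 29, 122]), (326, [500, 27, 116])]
256 [(184, [435, 2, 127]), (187, [437, 2, 127]), (190, [438, 2, 126]), (320, [493, 28, 125]), (323, [494, 29, 126]), (326, [499, 27, 119])]
259 [(184, [436, 1, 128]), (187, [437, 1, 128]), (190, [438, 3, 129]), (320, [493, 28, 127]), (323, [494, 28, 128]), (326, [499, 26, 122])]
t 19.65 pos [ 556.1 -385.    95.8] jaw 10.5 q [ 0.86  0.65 -0.44  1.55  0.31  1.01  0.52] F [ 0.3 -0.2  0.7] g 1.001
shift(m) [0.0053 0.1298 0.0002] len mm 129.9 turn [-0.08  0.1  -0.01] | shift in final axes [0.0053 0.1298 0.0004]
```

Call:
apply_moves(
  steps=[
    {"delta_pos": [0.0025,0.015,0.0002],"dr": [0,0,0]},
    {"delta_pos": [0.0025,0.03,0.0002],"dr": [0,0,0]},
    {"delta_pos": [0,0.035,0],"dr": [0,0,0]},
    {"delta_pos": [0,0.028,0],"dr": [0,0,0]},
    {"delta_pos": [0,0.015,0],"dr": [0,0,0]},
    {"delta_pos": [0,0.0075,0],"dr": [0,0,0]},
    {"delta_pos": [0,0.002,0],"dr": [0,0,0]},
    {"delta_pos": [0,0,0],"dr": [0,0,0]},
  ],
)

```text
t: 20.45
eef_pos: [556.8, -391.8, -37.0]
orientation: [0.543, -0.543, 0.452, -0.453]
contact_force: [0.4, -0.3, 0.2]
grip_width: 1.001
```

```bash
python3 - <<'E'
from h import *
from bench import camera
plan(557.4,-390.2,-37,10.4)
c=camera('wrist');cv2.imwrite('pics/wrist10.png',cv2.cvtColor(c['frame'],cv2.COLOR_RGB2BGR))
E
```

```text
t 20.45 pos [ 556.8 -391.8  -37. ] jaw 10.4 q [ 0.83  0.82 -0.38  1.58  0.38  0.81  0.47] F [ 0.4 -0.3  0.2] g 1.001
shift(m) [-0.0015 -0.      0.0009] len mm 1.7 turn [-0.05 -0.    0.05] | shift in final axes [-0.0015 -0.      0.0009]
```

View pics/wrist10.png

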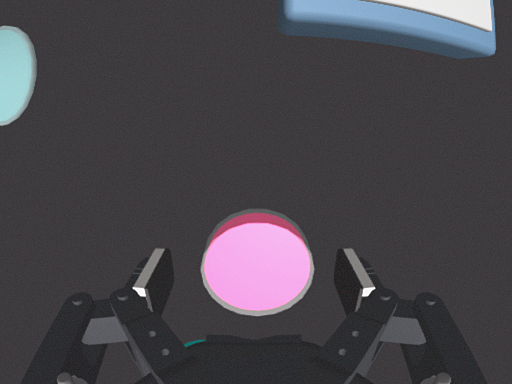

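Centred between the fingers. Closing, with a small trim.

Call:
apply_moves(
  steps=[
    {"delta_pos": [-0.0013,0,0.0005],"dr": [0,0,0]},
    {"delta_pos": [0,0,0],"dr": [0,0,0]},
    {"delta_pos": [0,0,0],"dr": [0,0,0]},
    {"delta_pos": [0,0,0],"dr": [0,0,0]},
    {"delta_pos": [0,0,0],"dr": [0,0,0]},
    {"delta_pos": [0,0,0],"dr": [0,0,0]},
  ],
  jaw=0,
)

```text
t: 21.1
eef_pos: [557.3, -390.7, -36.4]
orientation: [0.543, -0.543, 0.452, -0.453]
contact_force: [-1.9, 1.4, 15.2]
grip_width: 0.639
```

Call:
apply_moves(
  steps=[
    {"delta_pos": [0,-0.005,0],"dr": [0,0,0]},
    {"delta_pos": [0,-0.015,0],"dr": [0,0,0]},
    {"delta_pos": [0,-0.025,0],"dr": [0,0,0]},
    {"delta_pos": [0,-0.025,0],"dr": [0,0,0]},
    {"delta_pos": [0,-0.01,0],"dr": [0,0,0]},
    {"delta_pos": [0,0,0],"dr": [0,0,0]},
    {"delta_pos": [0,0,0],"dr": [0,0,0]},
  ],
)

```text
t: 21.8
eef_pos: [555.9, -390.2, 41.5]
orientation: [-0.543, 0.543, -0.453, 0.453]
contact_force: [-0.2, 0.2, -0.7]
grip_width: 0.63
```

```bash
cat > lvl.py <<'E'
from h import *
from bench import camera
import sys
c=camera('wrist');cv2.imwrite('pics/%s.png'%sys.argv[1],cv2.cvtColor(c['frame'],cv2.COLOR_RGB2BGR));np.savez('wristL.npz',**c)
P,d,C=world(c,True)
H,S,V=[x.astype(int) for x in cv2.split(cv2.cvtColor(c['frame'],cv2.COLOR_RGB2HSV))]
m=(H>150)&(H<178)&(S>40)&(V>80);m[:200]=0
n,lab,st,_=cv2.connectedComponentsWithStats(m.astype(np.uint8));m=lab==1+st[1:,4].argmax()
p=P[m];zt=np.median(p[:,2]);q=p[abs(p[:,2]-zt)<4];c0=q.mean(0);u,s_,vt=np.linalg.svd(q-c0,full_matrices=False);n=vt[2]*np.sign(vt[2][2])
xy=onplane(d[m][abs(p[:,2]-zt)<4],C,zt).astype(np.float32)
print(len(q),'zt %.1f'%zt,'normal',n.round(3),'tilt deg',np.degrees(np.arccos(n[2])).round(1),'circ',cv2.minEnclosingCircle(xy))
plan(574.3,205.5,60,9)
E
python3 lvl.py wrist11
```

```text
7525 zt 95.3 normal [0.001 0.008 1.   ] tilt deg 0.5 circ ((555.1884155273438, -389.4231262207031), 26.780521392822266)
t 21.85 pos [ 555.7 -390.    41. ] jaw 10.4 q [ 0.85  0.72 -0.42  1.57  0.34  0.93  0.5 ] F [-0.1  0.2 -1.2] g 0.632
shift(m) [-0.5824 -0.0186  0.1256] len mm 596.1 turn [ 0.07  1.38 -0.06] | shift in final axes [-0.5853 -0.019   0.1115]
```

View pics/wrist11.png

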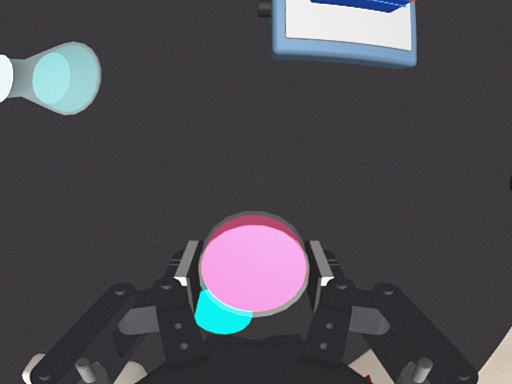

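Call:
apply_moves(
  steps=[
    {"delta_pos": [0,-0.01,0],"dr": [0,0,0]},
    {"delta_pos": [0,-0.02,0],"dr": [0,0,0]},
    {"delta_pos": [-0.01,-0.025,0.002],"dr": [0,0,0]},
    {"delta_pos": [-0.02,-0.02,0.004],"dr": [0,0,0]},
    {"delta_pos": [-0.03,-0.005,0.0065],"dr": [0,0,0]},
    {"delta_pos": [-0.03,0,0.0065],"dr": [0,0,0]},
    {"delta_pos": [-0.03,0,0.0065],"dr": [0,0,0]},
    {"delta_pos": [-0.03,0,0.0065],"dr": [0,0,0]},
  ],
)

```text
t: 22.65
eef_pos: [560.6, -235.7, 122.1]
orientation: [-0.543, 0.543, -0.453, 0.453]
contact_force: [0.9, 0.6, -0.9]
grip_width: 0.635
```

Call:
apply_moves(
  steps=[
    {"delta_pos": [-0.03,0,0.0065],"dr": [0,0,0]},
    {"delta_pos": [-0.03,0,0.0065],"dr": [0,0,0]},
    {"delta_pos": [-0.03,0,0.0065],"dr": [0,0,0]},
    {"delta_pos": [-0.03,0,0.0065],"dr": [0,0,0]},
    {"delta_pos": [-0.03,0,0.0065],"dr": [0,0,0]},
    {"delta_pos": [-0.03,0,0.0065],"dr": [0,0,0]},
    {"delta_pos": [-0.03,0,0.0065],"dr": [0,0,0]},
    {"delta_pos": [-0.03,0,0.0065],"dr": [0,0,0]},
  ],
)

```text
t: 23.45
eef_pos: [568.4, 9.7, 122.1]
orientation: [-0.543, 0.543, -0.453, 0.453]
contact_force: [1.3, 0.2, -1.2]
grip_width: 0.635
```

```bash
python3 - <<'E'
from h import *
plan(574.8,205,90,9)
E
```

```text
t 23.45 pos [568.4   9.7 122.1] jaw 10.4 q [ 0.37  0.46 -0.56  1.81  0.29  0.95 -0.13] F [ 1.3  0.2 -1.2] g 0.635
shift(m) [-0.1909  0.0321  0.0415] len mm 198.0 turn [ 0.03  1.39 -0.01] | shift in final axes [-0.1919  0.0321  0.0368]
```

Call:
apply_moves(
  steps=[
    {"delta_pos": [-0.03,0,0.0065],"dr": [0,0,0]},
    {"delta_pos": [-0.035,0,0.0075],"dr": [0,0,0]},
    {"delta_pos": [-0.035,0.005,0.0075],"dr": [0,0,0]},
    {"delta_pos": [-0.03,0.007,0.0065],"dr": [0,0,0]},
    {"delta_pos": [-0.03,0.01,0.0065],"dr": [0,0,0]},
    {"delta_pos": [-0.02,0.01,0.0045],"dr": [0,0,0]},
    {"delta_pos": [-0.01,0,0.002],"dr": [0,0,0]},
    {"delta_pos": [0,0,0],"dr": [0,0,0]},
  ],
)

```text
t: 24.25
eef_pos: [574.4, 203.9, 90.1]
orientation: [0.544, -0.544, 0.452, -0.452]
contact_force: [-0.4, -1.1, -1.3]
grip_width: 0.631
```

Call:
apply_moves(
  steps=[
    {"delta_pos": [0,0,0],"dr": [0,0,0]},
  ],
)

```text
t: 24.35
eef_pos: [575.1, 201.7, 90.4]
orientation: [-0.543, 0.543, -0.453, 0.453]
contact_force: [0.9, 0.3, -0.6]
grip_width: 0.631
```

```bash
python3 lvl.py wrist12; python3 - <<'E'
from h import *
c=load('wristL.npz');P,d,C=world(c,True)
H,S,V=[x.astype(int) for x in cv2.split(cv2.cvtColor(c['frame'],cv2.COLOR_RGB2HSV))]
m=(V>120)&(S<60)&(abs(P[...,2]-22)<6)
n,lab,st,_=cv2.connectedComponentsWithStats(m.astype(np.uint8));m=lab==1+st[1:,4].argmax()
xy=onplane(d[m],C,22);a=np.radians(9);ex=np.array([np.cos(a),np.sin(a)]);ey=np.array([-np.sin(a),np.cos(a)])
s=xy-np.array([574.8,205]);print('light x',(s@ex).min(),(s@ex).max(),'y',(s@ey).min(),(s@ey).max(),cv2.minAreaRect(xy.astype(np.float32)))
E
```

```text
7527 zt 144.3 normal [-0.     0.007  1.   ] tilt deg 0.4 circ ((574.1614990234375, 202.57357788085938), 26.878969192504883)
t 24.40 pos [575.2 201.3  90.4] jaw 10.3 q [ 0.03  0.57 -0.56  1.73  0.36  0.94 -0.49] F [ 0.2 -0.4 -0.4] g 0.636
shift(m) [-0.0044  0.0304 -0.0002] len mm 30.8 turn [-0.02  1.3   0.04] | shift in final axes [-0.0043  0.0304 -0.0003]
light x -44.22014334030577 49.02022698423028 y -54.629940134618685 58.09949353123431 ((576.7989501953125, 207.32127380371094), (92.93125915527344, 112.65372467041016), 8.644135475158691)
```

View pics/wrist12.png

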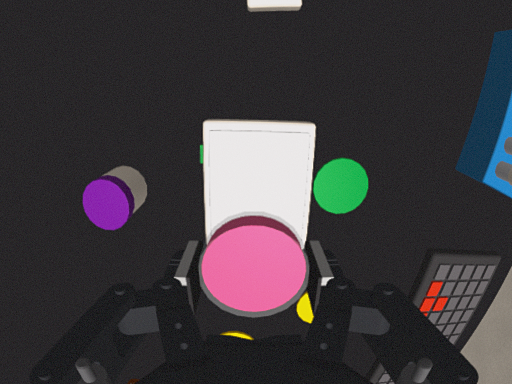

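```bash
python3 - <<'E'
from h import *
plan(577,203.8,12,10.3)
E
```

```text
t 24.40 pos [575.2 201.3  90.4] jaw 10.3 q [ 0.03  0.57 -0.56  1.73  0.36  0.94 -0.49] F [ 0.2 -0.4 -0.4] g 0.636
shift(m) [-0.0022  0.0784  0.0021] len mm 78.5 turn [-0.02 -0.    0.04] | shift in final axes [-0.0022  0.0784  0.0022]
```

Call:
apply_moves(
  steps=[
    {"delta_pos": [-0.0011,0.01,0.0011],"dr": [0,0,0]},
    {"delta_pos": [-0.0011,0.02,0.001],"dr": [0,0,0]},
    {"delta_pos": [0,0.022,0],"dr": [0,0,0]},
    {"delta_pos": [0,0.016,0],"dr": [0,0,0]},
    {"delta_pos": [0,0.0084,0],"dr": [0,0,0]},
    {"delta_pos": [0,0.002,0],"dr": [0,0,0]},
    {"delta_pos": [0,0,0],"dr": [0,0,0]},
    {"delta_pos": [0,0,0],"dr": [0,0,0]},
  ],
)

```text
t: 25.2
eef_pos: [576.9, 205.5, 12.4]
orientation: [0.544, -0.543, 0.453, -0.453]
contact_force: [-0.5, 0.8, -0.1]
grip_width: 0.636
```

```bash
python3 lvl.py wrist13; python3 - <<'E'
from h import *
c=load('wristL.npz');P,d,C=world(c,True)
H,S,V=[x.astype(int) for x in cv2.split(cv2.cvtColor(c['frame'],cv2.COLOR_RGB2HSV))]
m=(V>120)&(S<60)&(abs(P[...,2]-22)<6)
n,lab,st,_=cv2.connectedComponentsWithStats(m.astype(np.uint8));m=lab==1+st[1:,4].argmax()
xy=onplane(d[m],C,22);a=np.radians(9);ex=np.array([np.cos(a),np.sin(a)]);ey=np.array([-np.sin(a),np.cos(a)])
s=xy-np.array([574.8,205]);X=s@ex;Y=s@ey
print('light x',X.min(),X.max(),'ymax',Y.max())
for y0 in (20,30,40,50): k=abs(Y-y0)<2; print(y0,X[k].min().round(1),X[k].max().round(1))
E
```

```text
7502 zt 66.3 normal [-0.001  0.008  1.   ] tilt deg 0.5 circ ((576.1494750976562, 206.2275848388672), 26.70378303527832)
t 25.25 pos [576.9 205.4  12.4] jaw 10.4 q [-0.02  0.68 -0.51  1.76  0.43  0.82 -0.55] F [-0.2 -0.2  0.1] g 0.634
shift(m) [-0.0005 -0.0476 -0.0025] len mm 47.7 turn [-0.06  1.38 -0.01] | shift in final axes [-0.0005 -0.0476 -0.0026]
light x -43.21729112696346 48.45344809275349 ymax 58.354962977934115
20 -42.8 48.1
30 -42.9 48.3
40 -43.0 48.5
50 -43.1 48.2
```

View pics/wrist13.png

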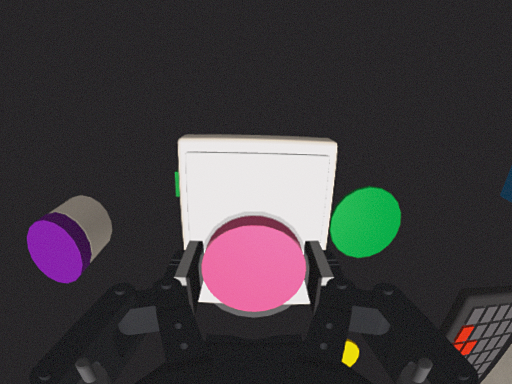

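Call:
apply_moves(
  steps=[
    {"delta_pos": [0.0008,0.006,0.0009],"dr": [0,0,0]},
    {"delta_pos": [0,0.009,0],"dr": [0,0,0]},
    {"delta_pos": [0,0.006,0],"dr": [0,0,0]},
    {"delta_pos": [0,0.003,0],"dr": [0,0,0]},
    {"delta_pos": [0,0.0015,0],"dr": [0,0,0]},
    {"delta_pos": [0,0.0007,0],"dr": [0,0,0]},
    {"delta_pos": [0,0,0],"dr": [0,0,0]},
    {"delta_pos": [0,0,0],"dr": [0,0,0]},
  ],
)

```text
t: 26.05
eef_pos: [577.3, 204.8, -14.3]
orientation: [-0.543, 0.543, -0.453, 0.453]
contact_force: [-3.3, -1.5, 5.1]
grip_width: 0.635
```

Call:
apply_moves(
  steps=[
    {"delta_pos": [0,0,0],"dr": [0,0,0]},
    {"delta_pos": [0,0,0],"dr": [0,0,0]},
    {"delta_pos": [0,0,0],"dr": [0,0,0]},
    {"delta_pos": [0,0,0],"dr": [0,0,0]},
    {"delta_pos": [0,-0.015,0],"dr": [0,0,0]},
    {"delta_pos": [0,-0.035,0],"dr": [0,0,0]},
    {"delta_pos": [0,-0.045,0],"dr": [0,0,0]},
    {"delta_pos": [0,-0.045,0],"dr": [0,0,0]},
  ],
  jaw=1,
)

```text
t: 26.85
eef_pos: [577.0, 204.8, 127.9]
orientation: [0.543, -0.543, 0.453, -0.452]
contact_force: [0.7, -0.4, -0.6]
grip_width: 1.004
```

```bash
python3 - <<'E'
from h import *
from bench import camera
plan(453.9,-159.5,130,10.4)
c=camera('wrist');np.savez('wrist14.npz',**c);cv2.imwrite('pics/wrist14.png',cv2.cvtColor(c['frame'],cv2.COLOR_RGB2BGR))
u,v=proj(c,np.array([577,205.,40]),True).astype(int)
measure(c,(u,v),40,90,True,lambda H,S,V:(H>150)&(H<178)&(S>50)&(V>80),6)
measure(c,(u,v),22,120,True,lambda H,S,V:(V>120)&(S<60),6)
E
```

```text
t 26.85 pos [577.  204.8 127.9] jaw 10.4 q [ 0.04  0.53 -0.58  1.7   0.33  1.01 -0.47] F [ 0.7 -0.4 -0.6] g 1.004
shift(m) [ 0.336  -0.0021 -0.1869] len mm 384.5 turn [ 0.01  0.01 -0.02] | shift in final axes [ 0.3361 -0.0021 -0.1869]
2414 zmed 39.4 mean [576.5 204.4] rect [576.5 204.3] [51.3 52.5] 10.4 circ 576.7 204.0 26.7
7657 zmed 21.2 mean [576.4 210.8] rect [577.3 204.8] [ 93.9 116.5] 8.8 circ 577.2 204.8 72.9
```

View pics/wrist14.png

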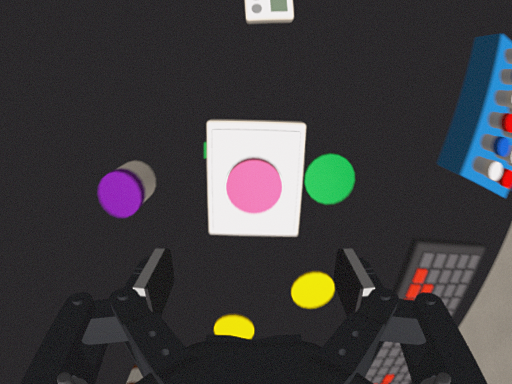

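Call:
apply_moves(
  steps=[
    {"delta_pos": [0.025,0,-0.0139],"dr": [0,0,0]},
    {"delta_pos": [0.033,0,-0.0184],"dr": [0,0,0]},
    {"delta_pos": [0.035,0,-0.0195],"dr": [0,0,0]},
    {"delta_pos": [0.035,0,-0.0195],"dr": [0,0,0]},
    {"delta_pos": [0.035,0,-0.0195],"dr": [0,0,0]},
    {"delta_pos": [0.035,0,-0.0195],"dr": [0,0,0]},
    {"delta_pos": [0.035,0,-0.0195],"dr": [0,0,0]},
    {"delta_pos": [0.035,0,-0.0195],"dr": [0,0,0]},
  ],
)

```text
t: 27.7
eef_pos: [478.4, -87.2, 126.4]
orientation: [0.543, -0.543, 0.452, -0.453]
contact_force: [0.9, -0.0, -0.8]
grip_width: 1.001
```

Call:
apply_moves(
  steps=[
    {"delta_pos": [0.03,0,-0.0167],"dr": [0,0,0]},
    {"delta_pos": [0.02,0,-0.0111],"dr": [0,0,0]},
    {"delta_pos": [0,0,0],"dr": [0,-8,0]},
    {"delta_pos": [0,0,0],"dr": [0,-8,0]},
    {"delta_pos": [0,0,0],"dr": [0,-8,0]},
    {"delta_pos": [0,0,0],"dr": [0,-8,0]},
    {"delta_pos": [0,0,0],"dr": [0,-8,0]},
    {"delta_pos": [0,0,0],"dr": [0,-5,0]},
  ],
)

```text
t: 28.5
eef_pos: [460.7, -140.0, 126.3]
orientation: [-0.676, 0.676, -0.208, 0.209]
contact_force: [0.9, 0.4, -0.8]
grip_width: 0.995
```

Call:
apply_moves(
  steps=[
    {"delta_pos": [0,0,0],"dr": [0,0,0]},
  ],
)

```text
t: 28.6
eef_pos: [460.7, -140.1, 126.1]
orientation: [-0.675, 0.675, -0.21, 0.21]
contact_force: [0.6, 0.3, -0.3]
grip_width: 1.001
```

```bash
python3 - <<'E'
from h import *
from bench import camera
plan(453.9,-159.5,90,55)
c=camera('wrist');np.savez('wrist15.npz',**c);cv2.imwrite('pics/wrist15.png',cv2.cvtColor(c['frame'],cv2.COLOR_RGB2BGR))
u,v=proj(c,np.array([454,-159.5,85]),True).astype(int);print(u,v)
measure(c,(u,v),85,90,True,lambda H,S,V:(V>0),5)
E
```

```text
t 28.60 pos [ 460.7 -140.1  126.1] jaw 55.5 q [ 0.81  0.32 -0.68  2.01  0.26  0.89  0.97] F [ 0.6  0.3 -0.3] g 1.001
shift(m) [ 0.0054  0.0361 -0.0198] len mm 41.6 turn [-0.    0.48  0.04] | shift in final axes [ 0.0056  0.0361 -0.0198]
229 210
998 zmed 84.3 mean [ 452.7 -159.9] rect [ 452.9 -160. ] [28.4 29.4] 10.6 circ 452.8 -160.1 14.9
```

View pics/wrist15.png

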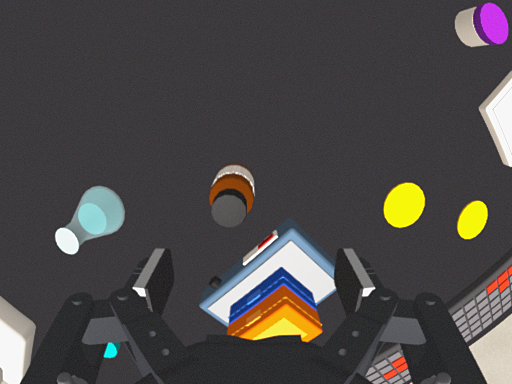

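```bash
python3 - <<'E'
from h import *
plan(452.9,-160,-15,55.5)
E
```

```text
t 28.65 pos [ 460.7 -140.1  126. ] jaw 55.3 q [ 0.81  0.32 -0.68  2.01  0.26  0.89  0.96] F [-0.3 -0.4 -0.3] g 0.997
shift(m) [ 0.0049  0.141  -0.0208] len mm 142.6 turn [ 0.   -0.23  0.03] | shift in final axes [ 0.0049  0.141  -0.0208]
```

Call:
apply_moves(
  steps=[
    {"delta_pos": [0.002,0,-0.009],"dr": [0,0,0]},
    {"delta_pos": [0.002,0,-0.009],"dr": [0,0,0]},
    {"delta_pos": [0.0009,0.01,-0.0028],"dr": [0,0,0]},
    {"delta_pos": [0,0.025,0],"dr": [0,0,0]},
    {"delta_pos": [0,0.025,0],"dr": [0,0,0]},
    {"delta_pos": [0,0.015,0],"dr": [0,0,0]},
    {"delta_pos": [0,0,0],"dr": [0,0,0]},
    {"delta_pos": [0,0,0],"dr": [0,0,0]},
  ],
)

```text
t: 29.45
eef_pos: [453.0, -159.8, 50.6]
orientation: [0.675, -0.675, 0.21, -0.21]
contact_force: [1.3, 0.6, 0.1]
grip_width: 0.998
```

```bash
python3 - <<'E'
from h import *
from bench import camera
plan(452.9,-160,-15,55.5)
c=camera('wrist');np.savez('wrist16.npz',**c);cv2.imwrite('pics/wrist16.png',cv2.cvtColor(c['frame'],cv2.COLOR_RGB2BGR))
u,v=proj(c,np.array([453,-160,85.]),True).astype(int);print(u,v)
measure(c,(u,v),85,90,True,lambda H,S,V:(V>0)&(V<120),5)
E
```

```text
t 29.45 pos [ 453.  -159.8   50.6] jaw 55.4 q [ 0.78  0.44 -0.61  2.07  0.37  0.74  0.91] F [1.3 0.6 0.1] g 0.998
shift(m) [ 0.      0.0656 -0.0002] len mm 65.6 turn [-0.01 -0.12 -0.02] | shift in final axes [ 0.      0.0656 -0.0002]
255 253
1759 zmed 84.4 mean [ 453.1 -159.9] rect [ 452.5 -160.3] [27.9 29.1] 55.3 circ 452.5 -160.2 15.1
```

View pics/wrist16.png

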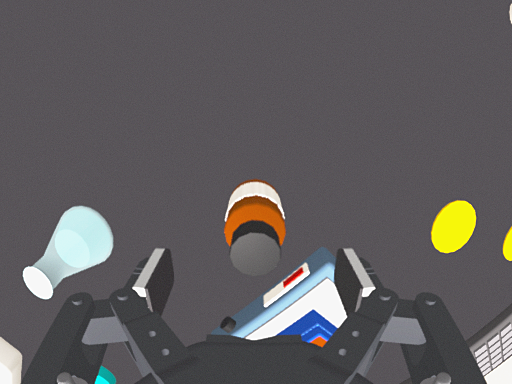

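Call:
apply_moves(
  steps=[
    {"delta_pos": [0,0.012,0],"dr": [0,0,0]},
    {"delta_pos": [0,0.02,0],"dr": [0,0,0]},
    {"delta_pos": [0,0.018,0],"dr": [0,0,0]},
    {"delta_pos": [0,0.01,0],"dr": [0,0,0]},
    {"delta_pos": [0,0.004,0],"dr": [0,0,0]},
    {"delta_pos": [0,0.0015,0],"dr": [0,0,0]},
    {"delta_pos": [0,0,0],"dr": [0,0,0]},
  ],
)

```text
t: 30.2
eef_pos: [453.1, -160.0, -14.7]
orientation: [-0.675, 0.675, -0.21, 0.211]
contact_force: [0.5, -0.6, 0.3]
grip_width: 1.002
```

Call:
apply_moves(
  steps=[
    {"delta_pos": [0,0,0],"dr": [0,0,0]},
    {"delta_pos": [0,0,0],"dr": [0,0,0]},
    {"delta_pos": [0,0,0],"dr": [0,0,0]},
    {"delta_pos": [0,0,0],"dr": [0,0,0]},
    {"delta_pos": [0,0,0],"dr": [0,0,0]},
    {"delta_pos": [0,0,0],"dr": [0,0,0]},
  ],
  jaw=0,
)

```text
t: 30.8
eef_pos: [453.0, -160.1, -14.6]
orientation: [-0.675, 0.675, -0.21, 0.211]
contact_force: [-3.1, -0.0, 12.1]
grip_width: 0.453
```

Call:
apply_moves(
  steps=[
    {"delta_pos": [0,-0.008,0],"dr": [0,0,0]},
    {"delta_pos": [0,-0.02,0],"dr": [0,0,0]},
    {"delta_pos": [0,-0.025,0],"dr": [0,0,0]},
    {"delta_pos": [0,-0.015,0],"dr": [0,0,0]},
    {"delta_pos": [0,0,0],"dr": [0,0,0]},
    {"delta_pos": [0,0,0],"dr": [0,0,0]},
  ],
)

```text
t: 31.4
eef_pos: [452.6, -160.2, 52.8]
orientation: [-0.675, 0.675, -0.21, 0.211]
contact_force: [-0.9, -0.2, 0.1]
grip_width: 0.456
```

```bash
python3 - <<'E'
from h import *
from bench import camera
plan(588.5,-13,53,55.5)
c=camera('wrist');np.savez('wrist17.npz',**c);s=camera('side')
f=cv2.cvtColor(c['frame'],cv2.COLOR_RGB2BGR);g=cv2.resize(cv2.cvtColor(s['frame'],cv2.COLOR_RGB2BGR)[120:240,230:350],(384,384))
cv2.imwrite('pics/17.png',cv2.resize(np.hstack([f,g]),(800,343)))
P,d,C=world(c,True)
for z in(148,150,152):
  pass
m=np.zeros(P.shape[:2],bool);m[200:330,200:310]=1
print(np.percentile(P[m][:,2],[50,80,90,95,99]).round(1))
E
```

```text
t 31.40 pos [ 452.6 -160.2   52.8] jaw 55.4 q [ 0.79  0.44 -0.61  2.07  0.37  0.74  0.91] F [-0.9 -0.2  0.1] g 0.456
shift(m) [ 0.0281 -0.0003  0.1983] len mm 200.3 turn [ 0.01 -0.14  0.02] | shift in final axes [ 0.0286 -0.0002  0.1983]
[118.1 138.7 149.5 151.9 160.7]
```

View pics/17.png

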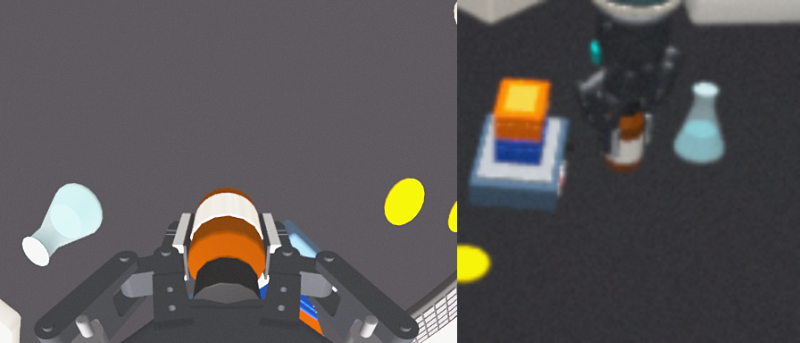

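Call:
apply_moves(
  steps=[
    {"delta_pos": [0,-0.02,0.01],"dr": [0,0,0]},
    {"delta_pos": [0.003,-0.015,0.025],"dr": [0,0,0]},
    {"delta_pos": [0.006,0,0.038],"dr": [0,0,0]},
    {"delta_pos": [0.007,0,0.042],"dr": [0,0,0]},
    {"delta_pos": [0.006,0,0.04],"dr": [0,0,0]},
    {"delta_pos": [0.004,0,0.028],"dr": [0,0,0]},
    {"delta_pos": [0.002,0,0.015],"dr": [0,0,0]},
    {"delta_pos": [0,0,0],"dr": [0,0,0]},
  ],
)

```text
t: 32.3
eef_pos: [588.6, -11.0, 86.9]
orientation: [0.676, -0.675, 0.21, -0.209]
contact_force: [-0.9, -0.8, -0.9]
grip_width: 0.451
```

Call:
apply_moves(
  steps=[
    {"delta_pos": [0,0,0],"dr": [0,0,0]},
  ],
)

```text
t: 32.4
eef_pos: [587.5, -13.5, 87.1]
orientation: [-0.675, 0.675, -0.211, 0.21]
contact_force: [0.1, -0.7, -1.1]
grip_width: 0.451
```

```bash
python3 - <<'E'
from h import *
from bench import camera
plan(588.5,-13,-10,55.5)
c=camera('wrist');np.savez('wrist18.npz',**c);cv2.imwrite('pics/18.png',cv2.cvtColor(c['frame'],cv2.COLOR_RGB2BGR))
c=load('wrist7.npz')
for f in('wrist7','wrist8','wrist15'):
    c=load(f+'.npz');u,v=proj(c,np.array([588.5,-13,4]),True).astype(int)
    measure(c,(u,v),4,32,True,lambda H,S,V:(H>20)&(H<40)&(S>100),6)
E
```

```text
t 32.40 pos [587.5 -13.5  87.1] jaw 55.4 q [ 0.45  0.56 -0.63  1.79  0.4   0.93  0.61] F [ 0.1 -0.7 -1.1] g 0.451
shift(m) [0.0006 0.0971 0.0011] len mm 97.1 turn [ 0.06 -0.13 -0.07] | shift in final axes [0.0005 0.0971 0.001 ]
1988 zmed 3.3 mean [587.8 -10.2] rect [587.9 -10.6] [57.  59.8] 11.5 circ 587.3 -10.7 30.9Traceback (most recent call last):
  File "<stdin>", line 8, in <module>
  File "h.py", line 47, in measure
    m=lab==1+st[1:,4].argmax()
             ~~~~~~~~~~~~~~~^^
ValueError: attempt to get argmax of an empty sequence
```

View pics/18.png

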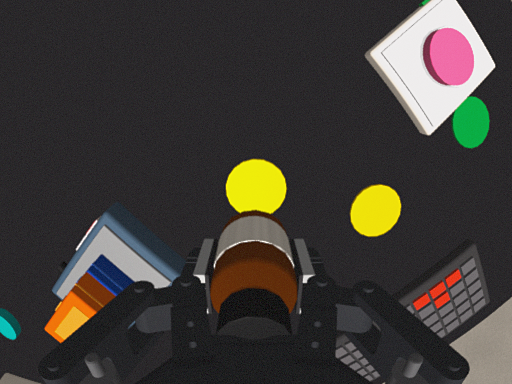

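```bash
cat > pad.py <<'E'
from h import *
from scipy.optimize import least_squares
def padfit(f,seed,Hr,R=28.,h=4,box=40,rng=(-400,400)):
    c=load(f);P,d,C=world(c,True)
    H,S,V=[x.astype(int) for x in cv2.split(cv2.cvtColor(c['frame'],cv2.COLOR_RGB2HSV))]
    m=(H>Hr[0])&(H<Hr[1])&(S>100)&(V>60)&(abs(P[...,2]-h)<7);k=np.zeros_like(m);k[seed[1]-box:seed[1]+box,seed[0]-box:seed[0]+box]=1;m&=k
    n,lab,st,_=cv2.connectedComponentsWithStats(m.astype(np.uint8));m=(lab==1+st[1:,4].argmax()).astype(np.uint8)
    ct=max(cv2.findContours(m,cv2.RETR_EXTERNAL,cv2.CHAIN_APPROX_NONE)[0],key=len)[:,0]
    xy=onplane(d[ct[:,1],ct[:,0]],C,h)
    r=least_squares(lambda p:np.hypot(*(xy-p[:2]).T)-p[2],[*xy.mean(0),R-.5],loss='soft_l1',f_scale=.5)
    r2=least_squares(lambda p:np.hypot(*(xy-p[:2]).T)-R+.5,xy.mean(0),loss='soft_l1',f_scale=.5)
    print(f,'free',r.x.round(1),'fixedR',r2.x.round(1))
E
python3 - <<'E'
from pad import *
padfit('wrist18.npz',(256,188),(20,40))
padfit('wrist1.npz',(307,110),(20,40))
padfit('wrist15.npz',(405,205),(20,40))
padfit('wrist16.npz',(453,226),(20,40))
padfit('wrist14.npz',(329,180),(40,80))
padfit('wrist18.npz',(471,122),(40,80))
E
```

```text
wrist18.npz free [588.  -12.9  27.6] fixedR [587.9 -12.9]
wrist1.npz free [588.5 -13.3  28.4] fixedR [588.5 -13.3]
wrist15.npz free [588.  -14.1  28.3] fixedR [587.9 -14.1]
wrist16.npz free [587.4 -14.3  28.6] fixedR [587.5 -14.4]
wrist14.npz free [657.2 215.4  28.4] fixedR [657.2 215.4]
wrist18.npz free [656.3 214.9  27.8] fixedR [656.4 214.9]
```

Call:
apply_moves(
  steps=[
    {"delta_pos": [0.0003,0.012,0.0006],"dr": [0,0,0]},
    {"delta_pos": [0,0.022,0],"dr": [0,0,0]},
    {"delta_pos": [0,0.025,0],"dr": [0,0,0]},
    {"delta_pos": [0,0.018,0],"dr": [0,0,0]},
    {"delta_pos": [0,0.01,0],"dr": [0,0,0]},
    {"delta_pos": [0,0.005,0],"dr": [0,0,0]},
    {"delta_pos": [0,0.003,0],"dr": [0,0,0]},
    {"delta_pos": [0,0,0],"dr": [0,0,0]},
  ],
)

```text
t: 33.25
eef_pos: [589.1, -12.6, -6.9]
orientation: [0.675, -0.675, 0.21, -0.211]
contact_force: [-0.3, -0.7, -1.1]
grip_width: 0.451
```

Call:
apply_moves(
  steps=[
    {"delta_pos": [0,0,0],"dr": [0,0,0]},
    {"delta_pos": [0,0.0015,0],"dr": [0,0,0]},
    {"delta_pos": [0,0,0],"dr": [0,0,0]},
  ],
)

```text
t: 33.55
eef_pos: [589.0, -12.6, -8.4]
orientation: [0.675, -0.675, 0.21, -0.21]
contact_force: [0.2, 0.2, -0.5]
grip_width: 0.454
```

Call:
apply_moves(
  steps=[
    {"delta_pos": [0,0.001,-0.001],"dr": [0,0,0]},
    {"delta_pos": [0,0.0007,0],"dr": [0,0,0]},
    {"delta_pos": [0,0,0],"dr": [0,0,0]},
  ],
)

```text
t: 33.85
eef_pos: [588.2, -13.5, -10.4]
orientation: [-0.675, 0.675, -0.21, 0.21]
contact_force: [0.1, 0.1, -1.2]
grip_width: 0.453
```

Call:
apply_moves(
  steps=[
    {"delta_pos": [0,0.0005,0],"dr": [0,0,0]},
    {"delta_pos": [0,0.0005,0],"dr": [0,0,0]},
    {"delta_pos": [0,0,0],"dr": [0,0,0]},
  ],
)

```text
t: 34.15
eef_pos: [588.4, -13.4, -10.6]
orientation: [-0.675, 0.675, -0.21, 0.21]
contact_force: [-4.8, -0.2, 14.8]
grip_width: 0.453
```

Call:
apply_moves(
  steps=[
    {"delta_pos": [0,-0.0005,0],"dr": [0,0,0]},
    {"delta_pos": [0,0,0],"dr": [0,0,0]},
    {"delta_pos": [0,0,0],"dr": [0,0,0]},
    {"delta_pos": [0,0,0],"dr": [0,0,0]},
    {"delta_pos": [0,-0.02,0],"dr": [0,0,0]},
    {"delta_pos": [0,-0.04,0],"dr": [0,0,0]},
    {"delta_pos": [0,-0.045,0],"dr": [0,0,0]},
    {"delta_pos": [0,-0.03,0],"dr": [0,0,0]},
  ],
  jaw=1,
)

```text
t: 34.95
eef_pos: [588.9, -13.1, 126.9]
orientation: [0.675, -0.675, 0.21, -0.211]
contact_force: [-0.2, -0.1, -0.3]
grip_width: 1.001
```

```bash
python3 - <<'E'
from h import *
from bench import camera
plan(448.5,179,90,99)
c=camera('wrist');np.savez('wrist19.npz',**c);cv2.imwrite('pics/19.png',cv2.cvtColor(c['frame'],cv2.COLOR_RGB2BGR))
u,v=proj(c,np.array([588.3,-13.3,89.]),True).astype(int);print(u,v)
measure(c,(u,v),89,70,True,lambda H,S,V:(V<120),5)
c=load('wrist14.npz');u,v=proj(c,np.array([449,178,50.]),True).astype(int);print(u,v)
measure(c,(u,v),50,35,True,lambda H,S,V:(H>130)&(H<160)&(S>90),6)
E
```

```text
t 34.95 pos [588.9 -13.1 126.9] jaw 55.4 q [ 0.47  0.51 -0.66  1.76  0.36  1.    0.64] F [-0.2 -0.1 -0.3] g 1.001
shift(m) [-0.2247  0.0367  0.0784] len mm 240.8 turn [-3.00e-02 -4.36e+01  1.00e-01] | shift in final axes [-0.1086  0.0369  0.2117]
254 205
1032 zmed 88.3 mean [587.6 -14.1] rect [587.6 -14.1] [27.8 28.8] 55.4 circ 587.6 -14.3 14.7
118 192
1584 zmed 49.5 mean [451.7 178.2] rect [451.4 177.9] [48.3 45.7] 40.7 circ 451.8 177.6 24.7
```

View pics/19.png

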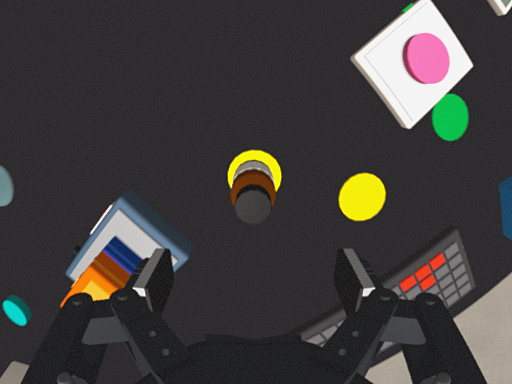

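```bash
python3 - <<'E'
from h import *
plan(451,177.8,80,99)
E
```

```text
t 35.00 pos [590.8 -12.9 130.9] jaw 55.4 q [ 0.47  0.51 -0.66  1.75  0.36  1.    0.64] F [3.5 1.  6.9] g 0.999
shift(m) [-0.2236  0.0499  0.0775] len mm 241.9 turn [ -0.06 -43.6    0.38] | shift in final axes [-0.1082  0.0509  0.2102]
```

Call:
apply_moves(
  steps=[
    {"delta_pos": [-0.025,0,0.0087],"dr": [0,0,0]},
    {"delta_pos": [-0.035,0,0.012],"dr": [0,0,0]},
    {"delta_pos": [-0.038,0,0.013],"dr": [0,0,0]},
    {"delta_pos": [-0.038,0.01,0.013],"dr": [0,0,0]},
    {"delta_pos": [-0.036,0.015,0.0125],"dr": [0,0,0]},
    {"delta_pos": [-0.03,0.015,0.0105],"dr": [0,0,0]},
    {"delta_pos": [-0.02,0.01,0.0075],"dr": [0,0,0]},
    {"delta_pos": [0,0,0],"dr": [0,-7.3,0]},
  ],
)

```text
t: 35.8
eef_pos: [447.1, 178.6, 73.2]
orientation: [-0.687, 0.688, -0.166, 0.165]
contact_force: [0.8, -0.1, -0.1]
grip_width: 1.004
```

Call:
apply_moves(
  steps=[
    {"delta_pos": [0,0,0],"dr": [0,-7.3,0]},
    {"delta_pos": [0,0,0],"dr": [0,-7.3,0]},
    {"delta_pos": [0,0,0],"dr": [0,-7.3,0]},
    {"delta_pos": [0,0,0],"dr": [0,-7.3,0]},
    {"delta_pos": [0,0,0],"dr": [0,-7.1,0]},
    {"delta_pos": [0,0,0],"dr": [0,0,0]},
    {"delta_pos": [0,0,0],"dr": [0,0,0]},
  ],
)

```text
t: 36.5
eef_pos: [449.4, 176.2, 74.0]
orientation: [0.705, -0.705, -0.054, 0.054]
contact_force: [-0.1, 0.5, -0.9]
grip_width: 1.004
```

```bash
python3 - <<'E'
from h import *
from bench import camera
c=camera('wrist');np.savez('wrist20.npz',**c);cv2.imwrite('pics/20.png',cv2.cvtColor(c['frame'],cv2.COLOR_RGB2BGR))
u,v=proj(c,np.array([451,178,50.]),True).astype(int);print(u,v)
measure(c,(u,v),50,60,True,lambda H,S,V:(H>130)&(H<160)&(S>90),6)
plan(451,177.8,-20,99)
E
```

```text
257 215
3054 zmed 49.4 mean [448.1 176. ] rect [448.8 176.3] [47.3 45.9] 1.3 circ 448.8 176.0 24.1
t 36.55 pos [449.4 176.2  74.1] jaw 98.8 q [ 0.29  0.48 -0.88  2.04  0.5   0.84  0.84] F [-0.5 -0.4 -0. ] g 1.0
shift(m) [0.0018 0.0941 0.0013] len mm 94.1 turn [-0.01 -0.23 -0.01] | shift in final axes [0.0018 0.0941 0.0013]
```

View pics/20.png

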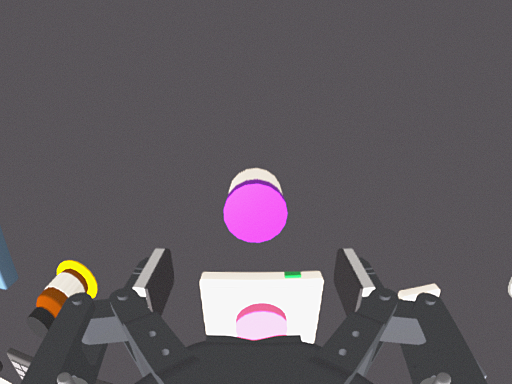

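Call:
apply_moves(
  steps=[
    {"delta_pos": [-0.0005,0.015,0],"dr": [0,0,0]},
    {"delta_pos": [0,0.025,0],"dr": [0,0,0]},
    {"delta_pos": [0,0.027,0],"dr": [0,0,0]},
    {"delta_pos": [0,0.018,0],"dr": [0,0,0]},
    {"delta_pos": [0,0.01,0],"dr": [0,0,0]},
    {"delta_pos": [0,0.004,0],"dr": [0,0,0]},
    {"delta_pos": [0,0,0],"dr": [0,0,0]},
    {"delta_pos": [0,0,0],"dr": [0,0,0]},
  ],
)

```text
t: 37.35
eef_pos: [449.4, 176.3, -24.2]
orientation: [0.705, -0.705, -0.056, 0.055]
contact_force: [-0.4, -0.2, 0.1]
grip_width: 0.999
```

Call:
apply_moves(
  steps=[
    {"delta_pos": [0,0,0],"dr": [0,0,0]},
    {"delta_pos": [0,0,0],"dr": [0,0,0]},
    {"delta_pos": [0,0,0],"dr": [0,0,0]},
    {"delta_pos": [0,0,0],"dr": [0,0,0]},
    {"delta_pos": [0,0,0],"dr": [0,0,0]},
    {"delta_pos": [0,0,0],"dr": [0,0,0]},
  ],
  jaw=0,
)

```text
t: 37.95
eef_pos: [449.3, 176.1, -24.3]
orientation: [-0.705, 0.705, 0.056, -0.055]
contact_force: [-2.2, -2.4, 11.6]
grip_width: 0.539
```

Call:
apply_moves(
  steps=[
    {"delta_pos": [0,-0.008,0],"dr": [0,0,0]},
    {"delta_pos": [0,-0.02,0],"dr": [0,0,0]},
    {"delta_pos": [0,-0.035,0],"dr": [0,0,0]},
    {"delta_pos": [0,-0.035,0],"dr": [0,0,0]},
    {"delta_pos": [0,-0.015,0],"dr": [0,0,0]},
    {"delta_pos": [0,0,0],"dr": [0,0,0]},
  ],
)

```text
t: 38.55
eef_pos: [450.0, 176.2, 89.9]
orientation: [-0.705, 0.705, 0.056, -0.054]
contact_force: [0.2, 0.4, -2.6]
grip_width: 0.532
```

```bash
python3 - <<'E'
from h import *
from bench import camera
plan(656.9,215.2,90,99)
c=camera('wrist');np.savez('wrist21.npz',**c);cv2.imwrite('pics/21.png',cv2.cvtColor(c['frame'],cv2.COLOR_RGB2BGR))
E
```

```text
t 38.55 pos [450.  176.2  89.9] jaw 99.0 q [ 0.32  0.46 -0.91  2.04  0.48  0.87  0.87] F [ 0.2  0.4 -2.6] g 0.532
shift(m) [0.2104 0.0006 0.0063] len mm 210.5 turn [ 0.02 -0.05  0.18] | shift in final axes [ 2.104e-01 -1.000e-04  6.200e-03]
```

View pics/21.png

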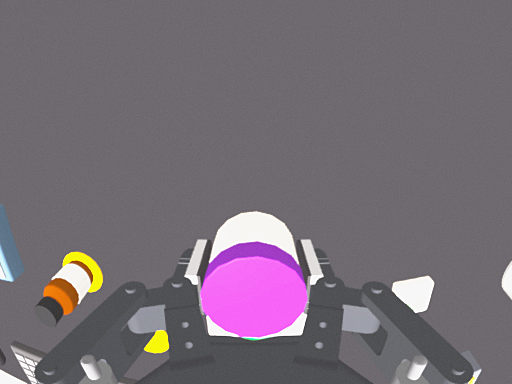

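Call:
apply_moves(
  steps=[
    {"delta_pos": [0.02,0,0.0006],"dr": [0,0,0]},
    {"delta_pos": [0.035,0,0.001],"dr": [0,0,0]},
    {"delta_pos": [0.04,0,0.0012],"dr": [0,0,0]},
    {"delta_pos": [0.04,0,0.0012],"dr": [0,0,0]},
    {"delta_pos": [0.035,0,0.001],"dr": [0,0,0]},
    {"delta_pos": [0.025,0,0.0008],"dr": [0,0,0]},
    {"delta_pos": [0.0155,0,0.0004],"dr": [0,0,0]},
    {"delta_pos": [0,0,0],"dr": [0,0,0]},
  ],
)

```text
t: 39.4
eef_pos: [656.4, 215.2, 85.4]
orientation: [-0.705, 0.705, 0.054, -0.056]
contact_force: [-1.8, -0.1, -1.2]
grip_width: 0.53
```

Call:
apply_moves(
  steps=[
    {"delta_pos": [0,0.015,0],"dr": [0,0,0]},
    {"delta_pos": [0,0.015,0],"dr": [0,0,0]},
    {"delta_pos": [0,0,0],"dr": [0,0,0]},
    {"delta_pos": [0,0,0],"dr": [0,0,0]},
  ],
)

```text
t: 39.8
eef_pos: [655.3, 215.0, 57.4]
orientation: [-0.705, 0.705, 0.055, -0.056]
contact_force: [1.1, 0.4, -1.2]
grip_width: 0.531
```

```bash
python3 - <<'E'
from pad import *
from bench import camera
plan(657.4,215.3,-20,99)
c=camera('wrist');np.savez('wrist22.npz',**c);cv2.imwrite('pics/22.png',cv2.cvtColor(c['frame'],cv2.COLOR_RGB2BGR))
P,d,C=world(c,True);H,S,V=[x.astype(int) for x in cv2.split(cv2.cvtColor(c['frame'],cv2.COLOR_RGB2HSV))]
m=(H>130)&(H<160)&(S>90)&(P[...,2]>80);zt=np.percentile(P[m][:,2],70);print('lid z',zt)
xy=onplane(d[m&(abs(P[...,2]-zt)<4)],C,zt).astype(np.float32);print(cv2.minEnclosingCircle(xy))
u,v=proj(c,np.array([657,215.,4.]),True).astype(int);print(u,v)
try: padfit('wrist22.npz',(int(u),int(v)),(40,80),box=60)
except Exception as e: print(e)
E
```

```text
t 39.80 pos [655.3 215.   57.4] jaw 99.0 q [ 0.13  0.81 -0.77  1.52  0.61  1.06  0.94] F [ 1.1  0.4 -1.2] g 0.531
shift(m) [ 0.0023  0.0774 -0.    ] len mm 77.5 turn [ 0.01 -0.   -0.08] | shift in final axes [ 0.0022  0.0774 -0.    ]
lid z 131.16694318118022
((645.1011352539062, 212.6774444580078), 33.964691162109375)
254 201
wrist22.npz free [653.7 215.5  25.9] fixedR [655.4 215.7]
```

View pics/22.png

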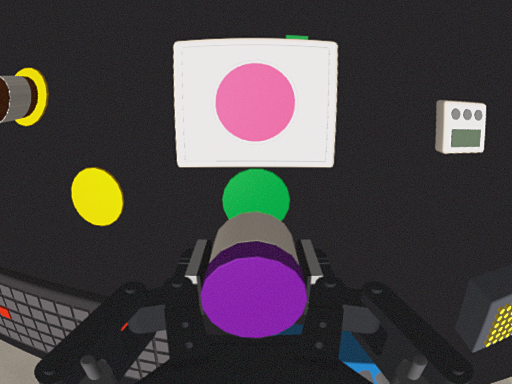

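Call:
apply_moves(
  steps=[
    {"delta_pos": [0.0015,0.012,0],"dr": [0,0,0]},
    {"delta_pos": [0,0.02,0],"dr": [0,0,0]},
    {"delta_pos": [0,0.02,0],"dr": [0,0,0]},
    {"delta_pos": [0,0.012,0],"dr": [0,0,0]},
    {"delta_pos": [0,0.007,0],"dr": [0,0,0]},
    {"delta_pos": [0,0.003,0],"dr": [0,0,0]},
    {"delta_pos": [0,0,0],"dr": [0,0,0]},
    {"delta_pos": [0,0,0],"dr": [0,0,0]},
  ],
)

```text
t: 40.65
eef_pos: [657.8, 215.6, -15.2]
orientation: [0.705, -0.705, -0.056, 0.055]
contact_force: [0.0, -0.5, -1.6]
grip_width: 0.531
```

```bash
python3 - <<'E'
from h import *
plan(657,215.3,-20,99)
E
```

```text
t 40.65 pos [657.8 215.6 -15.2] jaw 99.0 q [ 0.1   0.9  -0.71  1.54  0.67  0.96  0.91] F [ 0.  -0.5 -1.6] g 0.531
shift(m) [-0.0008  0.0048 -0.0002] len mm 4.9 turn [-0.02 -0.02  0.05] | shift in final axes [-0.0008  0.0048 -0.0002]
```

Call:
apply_moves(
  steps=[
    {"delta_pos": [-0.0007,0.002,0],"dr": [0,0,0]},
    {"delta_pos": [0,0.0015,0],"dr": [0,0,0]},
    {"delta_pos": [0,0.001,0],"dr": [0,0,0]},
    {"delta_pos": [0,0,0],"dr": [0,0,0]},
  ],
)

```text
t: 41.05
eef_pos: [656.8, 215.3, -20.1]
orientation: [-0.705, 0.705, 0.055, -0.055]
contact_force: [-2.3, -0.8, 2.3]
grip_width: 0.532
```

Call:
apply_moves(
  steps=[
    {"delta_pos": [0,0.0007,0],"dr": [0,0,0]},
    {"delta_pos": [0,0,0],"dr": [0,0,0]},
  ],
)

```text
t: 41.25
eef_pos: [656.9, 215.3, -20.1]
orientation: [-0.705, 0.705, 0.056, -0.055]
contact_force: [-5.6, -2.8, 13.1]
grip_width: 0.532
```

In contact. I'll release and retreat.

Call:
apply_moves(
  steps=[
    {"delta_pos": [0,-0.0005,0],"dr": [0,0,0]},
    {"delta_pos": [0,0,0],"dr": [0,0,0]},
    {"delta_pos": [0,0,0],"dr": [0,0,0]},
    {"delta_pos": [0,0,0],"dr": [0,0,0]},
    {"delta_pos": [0,-0.02,0],"dr": [0,0,0]},
    {"delta_pos": [0,-0.04,0],"dr": [0,0,0]},
    {"delta_pos": [0,-0.045,0],"dr": [0,0,0]},
    {"delta_pos": [0,-0.045,0],"dr": [0,0,0]},
  ],
  jaw=1,
)

```text
t: 42.05
eef_pos: [656.4, 215.5, 132.6]
orientation: [0.705, -0.705, -0.056, 0.055]
contact_force: [0.6, -0.2, -0.2]
grip_width: 0.999
```

Call:
apply_moves(
  steps=[
    {"delta_pos": [-0.01,-0.035,-0.005],"dr": [0,0,0]},
    {"delta_pos": [-0.025,-0.03,-0.03],"dr": [0,0,0]},
    {"delta_pos": [-0.025,-0.03,-0.035],"dr": [0,0,0]},
    {"delta_pos": [-0.025,-0.02,-0.035],"dr": [0,0,0]},
    {"delta_pos": [-0.02,0,-0.035],"dr": [0,0,0]},
    {"delta_pos": [-0.015,0,-0.02],"dr": [0,0,0]},
    {"delta_pos": [0,0,0],"dr": [0,0,0]},
    {"delta_pos": [0,0,0],"dr": [0,0,0]},
  ],
)

```text
t: 42.85
eef_pos: [564.0, 40.2, 244.3]
orientation: [-0.705, 0.705, 0.056, -0.055]
contact_force: [-0.3, 0.3, -0.2]
grip_width: 0.997
```

```bash
python3 - <<'E'
from h import *
from bench import camera
plan(450,0,250,99)
for n in('wrist','side','top'):
    c=camera(n);np.savez(n+'F.npz',**c);f=cv2.cvtColor(c['frame'],cv2.COLOR_RGB2BGR)
    if n=='side': f=cv2.resize(f[100:300,140:340],(600,600),interpolation=cv2.INTER_CUBIC)
    if n=='top': f=cv2.resize(f[120:260,130:430],(800,373),interpolation=cv2.INTER_CUBIC)
    cv2.imwrite('pics/F_%s.png'%n,f)
E
```

```text
t 42.85 pos [564.   40.2 244.3] jaw 99.0 q [ 0.6   0.41 -0.94  1.69  0.35  1.22  1.31] F [-0.3  0.3 -0.2] g 0.997
shift(m) [-0.1189 -0.0058 -0.022 ] len mm 121.1 turn [ 0.04 -0.05  0.06] | shift in final axes [-0.1189 -0.0057 -0.0219]
```

View pics/F_wrist.png

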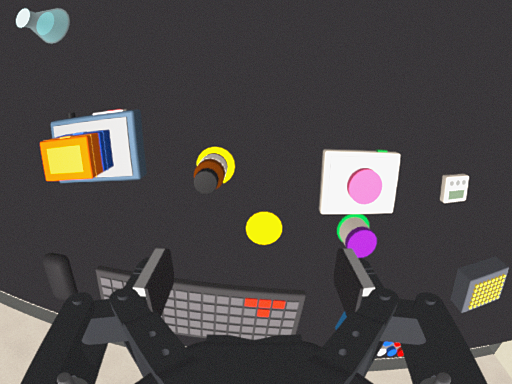

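View pics/F_side.png

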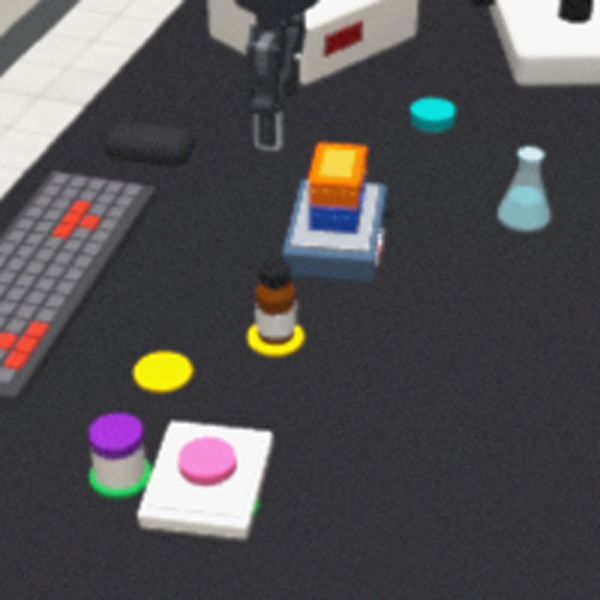

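View pics/F_top.png

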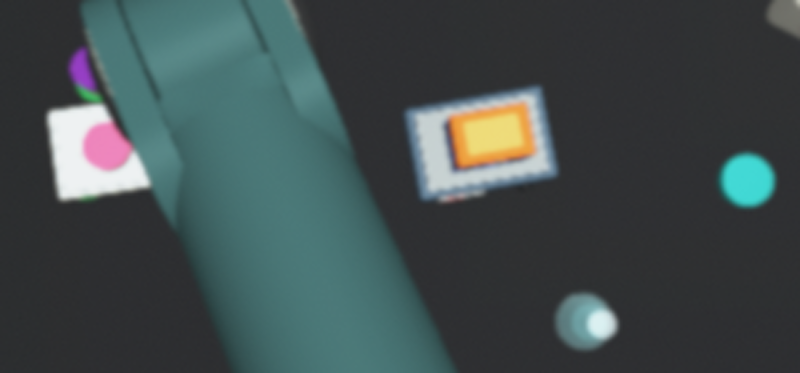

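```bash
python3 - <<'E'
from h import *
from pad import padfit
c=load('wristF.npz');t=load('topF.npz')
def go(n,X,h,box,cond,dz=6,cc=c,fish=True):
    u,v=proj(cc,np.array(X,float),fish).astype(int);print(n,end=' ');measure(cc,(int(u),int(v)),h,box,fish,cond,dz)
O=lambda H,S,V:(H>5)&(H<28)&(S>90)&(V>100)
go('orange',(582,-199,100),100,50,O)
go('orange top cam',(582,-199,100),100,20,O,8,t,False)
go('plate top cam',(582,-199,36),36,35,lambda H,S,V:(V>130)&(S<40),200,t,False)
go('orig? jar',(657,215,54),54,30,lambda H,S,V:(H>130)&(H<160)&(S>90))
go('bottle',(588,-13,89),89,30,lambda H,S,V:V<120)
go('dish',(577,205,40),40,30,lambda H,S,V:(H>150)&(H<178)&(S>50))
go('light',(577,205,22),22,60,lambda H,S,V:(V>120)&(S<60))
go('flask top',(394,-294,85),85,25,lambda H,S,V:V>60,300,t,False)
E
```

```text
orange 1199 zmed 99.1 mean [ 579.3 -194.8] rect [ 580.9 -198.7] [54.1 83. ] 10.6 circ 580.7 -199.8 47.9
orange top cam 576 zmed 100.0 mean [ 581.2 -199.5] rect [ 581.3 -199.7] [54.1 79. ] 9.8 circ 580.0 -199.9 45.5
plate top cam 671 zmed 35.9 mean [ 574.5 -187.8] rect [ 582.3 -197.1] [ 85.6 131. ] 10.5 circ 581.4 -197.8 75.3
orig? jar 620 zmed 53.4 mean [654.5 213. ] rect [654.3 214.2] [48.7 42.9] 59.6 circ 656.3 212.9 24.5
bottle 428 zmed 88.4 mean [587.4 -14.6] rect [587.6 -14.6] [26.8 27.7] 70.0 circ 587.8 -14.6 14.4
dish 948 zmed 39.5 mean [574.7 198.5] rect [575.1 199. ] [53.2 49.4] 59.8 circ 574.9 198.6 27.1
light 3235 zmed 21.3 mean [573.5 194.6] rect [575.7 200.4] [ 94.2 118.6] 9.5 circ 575.7 200.4 73.7
flask top 454 zmed 26.6 mean [ 393.9 -293.9] rect [ 393.6 -293.1] [64.2 59.6] 44.8 circ 392.9 -295.1 34.3
```

```bash
python3 -c "
from bench import r,order
s=r.sense();print(s['t'],s['contact_force'])
print(order.finish_job())"
```

```text
43.0 [-0.29343239 -0.36172788 -1.29647745]
the job is handed in; nothing more can be done
None
```

I set out the staining station in the order asked and handed it in at about 43 s of the 128 s allowed. Everything stands upright and is let go, and the robot touches nothing.

- **Boxes:** the blue box lies on the middle of the warmer plate, within about 1 mm. The orange box is squarely on top: the top camera puts it about 1–3 mm from the plate centre, at 9.8° against the plate's 10.5°.
- **Dish:** it was carried level (0.5° tilt or less) and sits within about 1 mm of the middle of the light box.
- **Bottle:** it stands on the right-hand yellow pad, within about 1.5 mm of the middle.
- **Jar:** it stands on the green pad. I released it within about 1 mm of the middle. The last wrist view read it about 2 mm off, but a finger hid part of the lid there.
- **Flask:** the top camera gives the same position as at the start.

**What went wrong or disagreed:**
- **First grasp:** my first grasp of the blue box closed on air above it, without touching it. The real fingertips sit about 37 mm short of the reported TCP. I measured that from wrist depth and allowed for it in every later move.
- **Edge-of-image bias:** the final wrist picture reads about 2–5 mm off near its edges, for example on the light box. There I relied on positions relative to each target and on earlier close views.

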